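# Make up two kits of massing-model blocks

### The job

Make up the two kits of wooden model blocks: the apartment slab, the large gabled house and the tower go together into the wide tray, the large drum and the stepped block into the narrow tray. Every block stands upright and flat on its tray's floor, none resting on a rim or on another block, so plan the room in the wide tray before you start. Leave the small house, the small drum and the glue bottle where they stand.

Things in the scene. Friction and masses are not known exactly. Their poses are not given: they have to be found in the camera images.
- wide_tray: Open plywood tray, fixed to the table, the wider of the two: outside 108 (its x) x 138 (its y) mm, inside 98 x 128 mm, walls 5 mm thick with their rim 16 mm above the table, inner floor 5 mm above the table. Origin: centre of the underside, z up, y along the long side. The slab fits only along y; the house and the tower then stand one behind the other in the strip beside it.
- narrow_tray: Open plywood tray, fixed to the table, the narrower of the two: outside 76 (its x) x 150 (its y) mm, inside 66 x 140 mm, walls 5 mm thick with their rim 16 mm above the table, inner floor 5 mm above the table. Origin: centre of the underside, z up, y along the long side.
- slab: Apartment slab: plain light-wood block 110 long (its x) x 30 wide (its y) x 50 mm high with thin dark storey lines. Origin: centre of the underside, z up.
- house: Large gabled house: solid light-wood block 54 long (its x, along the ridge) x 44 mm wide (its y), vertical walls to the eaves at 50 mm, then a 45-degree roof without overhang to the ridge at 72 mm. The two gable ends are flat and vertical. Origin: centre of the underside, z up.
- tower: Tower: light-wood square column 40 x 40 mm, 95 mm high, with thin dark storey lines. Origin: centre of the underside, z up.
- drum: Large drum: plain light-wood upright cylinder, 50 mm diameter, 60 mm high. Origin: centre of the underside, z up.
- stepped: Stepped block of light wood: 56 long (its x) x 44 mm wide (its y); the half at -x is 45 mm high, the half at +x is 72 mm high. The two long sides (across y) are flat. Origin: centre of the underside, z up.
- small_house: Small gabled house, a spare to be left alone: light wood, 36 long (its x) x 34 mm wide, eaves at 26 mm, ridge at 43 mm. Origin: centre of the underside, z up.
- small_drum: Small drum, a spare to be left alone: light-wood upright cylinder, 32 mm diameter, 35 mm high. Origin: centre of the underside, z up.
- glue: Glue bottle to be left alone: white, green label, red cap, 52 mm diameter, 125 mm high, standing among the blocks. (A paper tape roll, 64 mm across and 20 mm high, not listed, lies among them too.) Origin: centre of the underside, z up.

How it is judged:
By the outcome, as a careful person would: the job done as asked, in the order asked, and still so for the second after the job is handed in, with the robot touching nothing.
It also fails if it takes over 120 s, if anything falls off the work surface, if the arm or the gripper's body presses on something with over 40 N, if the wrist force passes 120 N, or if a joint passes its speed limit or range.

### The arm

A 6-joint arm with a two-finger parallel gripper is mounted at the origin on the work surface. World frame = base frame: x ahead of the robot, y to its left, z up, the work surface at z = 0. Lengths are in m, angles in rad, forces in N, time in s.
With the tool pointing down it reaches from about 0.35 to 0.975 m from the base axis. Payload 4.9 kg.
Tool frame: the origin (TCP) lies at the very end of the fingers, on their centre line; the grasp point (between the pads) lies 19 mm behind it; z points along the fingers, y is the line along which they close (so a half turn about z gives the same grasp; the last joint's range is limited). The gripper opens to 85 mm and grips with 20 to 120 N. Pads are 22 mm wide; open, the fingers measure 114 mm over their backs; the gripper's body (76 mm by 85 mm) begins 54 mm behind the grasp point. The pads swing forward as they close: fully open they stand 13 mm farther back than shut.
Start: joints at [1.151, 0.053, 1.613, -0, 1.476, -0.119], TCP at [0.185, 0.597, 0.231] pointing down, gripper open.
Joint ranges: [-3.01, 3.01], [-1.01, 2.22], [0.06, 2.58], [-1.02, 4.17], [0.09, 2.62], [-3.14, 3.14]. Speed limits (rad/s): [2.57, 2.57, 3.14, 3.14, 3.14, 3.14].

### API

Orientations are given as a unit quaternion [w, x, y, z].
In Python, from plant import state, optics, ticket, nets gives the robot as it stands. The module is installed in compiled form; this text tells all that it offers.
- The arm moves only by the shell command python3 -m inch 'ROWS' [OPENING]. ROWS is JSON, a list of rows, each an object of numbers: "dx", "dy", "dz": the shift along the tool's x, y, z as a fraction of full scale; "rx", "ry", "rz": the turn, a rotation vector about the tool's x, y, z as a fraction of full scale. In form: [{"dx": .., "dy": .., "dz": .., "rx": .., "ry": .., "rz": ..}, ...]. A call has 1 to 5 rows; each row is the pose to reach, as a shift and turn from the pose commanded when the call began, along the tool's axes at that moment; what a row does not reach only later rows make up. Full scale, the value 1, is 0.8 m for a shift and 1.5 rad for a turn. A row lasts 1/10 s, in which the tool goes at most 50 mm and 8.59 degrees, less where a joint would pass 70% of its speed; a pose out of reach is approached as far as the arm can. A call with a number of a shift or a turn outside -1 to 1 is refused whole. A call with a gripper value outside its range is refused whole. OPENING is the opening, from -1 (shut) to 1 (fully open), set as the call begins (- or left out, the last holds). The fingers move at their own pace and stop on an object; the grip force is fixed at half the most. Time passes only in rows, so rows that repeat a pose let the fingers close. It gives the time, the measured TCP pose, the force, the opening and the grip force at its end, in the units of the state.
- state(): the state, without advancing time (a new reading comes with each control period).
- optics.grab_frame(name): name is "side" or "top" or "wrist"; returns the picture (420x560x3 uint8, red, green, blue); there is no depth.
- optics.camera_info(name): a dict with "fx", "fy", "cx", "cy" (pixels), "R" (3x3) and "t" (3): a world point X has camera coordinates R X + t. Camera axes: x right, y down, z forward; pixel columns grow to the right and rows downward; lengths in m; the calibration is good to about 2 mm. A picture is of the moment at which its call begins: read the wrist's pose just before it. camera_info takes no time and is no camera call; for the wrist camera it gives the pose at the moment of the call.
- ticket.job_done(): hands the job in; it is judged then, once.
Trained networks look in the newest picture that a camera, given by its name, has taken for a name from the list of things; names that differ only in an ending like _2 or _b are one class to them, and where a whole thing is asked for, a point or a joint stands for the part that bears it (a point fixed in the world has none). Each returns a list of dicts, best first, with "confidence" (0 to 1); they miss things now and then, are a little off and sometimes report something else, mostly with a low value. They report only what shows in the picture. A call takes as long as a camera call.
- nets.boxes_of(camera, name): "bbox" ([centre column, centre row, width, height] in pixels, round what is visible of it).
- nets.outline_of(camera, name): "pixels" (420x560 bool, what is visible of it) and "bbox" ([centre column, centre row, width, height] in pixels, round what is visible of it).
The state is a dict: "time": time; "joint_pos": joint angles; "joint_vel": joint speeds; "joint_efforts": joint torques, N m; "tool_pos": TCP position; "tool_rot": TCP orientation; "contact_force": force on the tool from outside, world axes, zero at the start; "ft_torque": the same for the moment, N m; "gripper_width": opening from 0.0 (shut) to 1.0 (fully open); "grasp_force": force on a finger pad.
Only numpy, scipy, OpenCV 4.12 (cv2) and the standard library are available. Lean on these libraries where they do the work, as an engineer would, in place of code of your own. Each camera call takes 0.05 s, during which the arm holds its last target. There are 200 camera calls.

## Working session

There is one attempt and no reset: what is moved stays moved. The work goes in short steps, Python scripts to look and compute and a shell command to move; the robot and the scene stay as the last step left them, time stands still between calls to the robot, and variables do not carry over. Pictures are saved under pics/ and viewed, at most 14 in all, crops included, and the job is handed in when it is done.

```bash
mkdir -p pics; python3 - <<'E'
from plant import state, optics, nets
import cv2, numpy as np
s=state(); print(s['time'],s['tool_pos'],s['tool_rot'],s['gripper_width'])
for c in ['top','side']:
    im=optics.grab_frame(c); cv2.imwrite(f'pics/{c}0.png',im[...,::-1])
    i=optics.camera_info(c); print(c,i)
    for n in ['wide_tray','narrow_tray','slab','house','tower','drum','stepped','small_house','small_drum','glue']:
        r=nets.boxes_of(c,n); print(n,[(round(d['confidence'],2),np.round(d['bbox']).astype(int).tolist()) for d in r[:2]])
E
```

```text
0.0 [0.18491143 0.59638748 0.23006792] [-2.67063200e-04  1.49790124e-01  9.88717299e-01 -9.74252323e-04] 1.0001810799723574
top {'fx': 497.1842938218762, 'fy': 497.1842938218762, 'cx': 284.29074387974043, 'cy': 211.59319971691647, 'R': array([[ 0.02223527, -0.9996576 , -0.01379432],
       [-0.99735209, -0.02122416, -0.06955817],
       [ 0.06924158,  0.01530444, -0.99748252]]), 't': array([0.00336992, 0.55200166, 0.96205229])}
wide_tray [(0.55, [224, 253, 80, 68])]
narrow_tray [(0.93, [368, 257, 80, 38])]
slab [(0.92, [231, 158, 59, 26]), (0.39, [456, 285, 39, 30])]
house [(0.82, [292, 159, 33, 24])]
tower [(0.92, [464, 216, 45, 26])]
drum [(0.68, [412, 161, 32, 32])]
stepped [(0.67, [114, 203, 43, 33])]
small_house [(0.74, [171, 164, 25, 25]), (0.4, [412, 163, 32, 34])]
small_drum [(0.72, [138, 269, 22, 17]), (0.47, [171, 163, 22, 24])]
glue [(0.57, [456, 285, 40, 25])]
side {'fx': 405.983781861869, 'fy': 405.983781861869, 'cx': 277.94042966620987, 'cy': 212.50089362019705, 'R': array([[-0.88225857, -0.47055172, -0.01417357],
       [-0.29376951,  0.57382851, -0.76447388],
       [ 0.3678577 , -0.67029987, -0.64449887]]), 't': array([0.46771939, 0.19882863, 0.62843895])}
wide_tray [(0.7, [272, 293, 81, 73])]
narrow_tray [(0.57, [334, 199, 59, 50])]
slab []
house [(0.67, [223, 205, 33, 45])]
tower [(0.97, [334, 137, 24, 47])]
drum [(0.66, [277, 151, 18, 33])]
stepped [(0.86, [144, 358, 48, 65]), (0.42, [221, 204, 35, 43])]
small_house [(0.62, [151, 294, 30, 31])]
small_drum [(0.66, [236, 379, 26, 35])]
glue [(0.93, [379, 150, 22, 53]), (0.49, [145, 358, 46, 63])]
```

```bash
python3 - <<'E'
import cv2
a=cv2.imread('pics/top0.png');cv2.imwrite('pics/top0c.png',cv2.resize(a[120:320,80:500],(798,380),interpolation=cv2.INTER_CUBIC))
E
```

```text
(no output)
```

View pics/top0c.png

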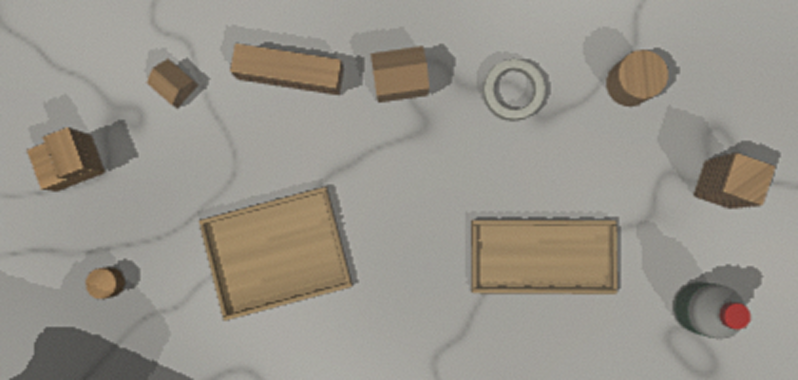

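View pics/side0.png

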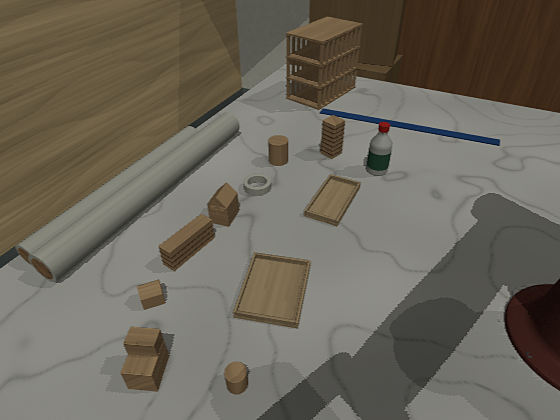

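The top view shows all blocks clear of each other: stepped at (114,203), slab (231,158), house (292,159), tape roll (351,167), drum (412,161), tower (464,216) and glue (456,285). The wide tray is at (224,253) and the narrow one at (368,257). The side view agrees. Next I fit block poses to the outlines.

```bash
cat > h.py <<'E'
import numpy as np, cv2, json, sys
from scipy.optimize import minimize
from scipy.spatial.transform import Rotation as Ro
from plant import state, optics, nets
def box(x0,x1,y0,y1,z0,z1): return np.array([[x,y,z] for x in(x0,x1) for y in(y0,y1) for z in(z0,z1)])/1000
def cb(l,w,h): return [box(-l/2,l/2,-w/2,w/2,0,h)]
def cyl(d,h):
    a=np.linspace(0,2*np.pi,40); return [np.array([[d/2*np.cos(t),d/2*np.sin(t),z] for t in a for z in(0,h)])/1000]
def gab(l,w,e,r): return [np.vstack([box(-l/2,l/2,-w/2,w/2,0,e),np.array([[-l/2,0,r],[l/2,0,r]])/1000])]
M=dict(wide_tray=cb(108,138,16),narrow_tray=cb(76,150,16),slab=cb(110,30,50),house=gab(54,44,50,72),tower=cb(40,40,95),
 drum=cyl(50,60),stepped=[box(-28,0,-22,22,0,45),box(0,28,-22,22,0,72)],small_house=gab(36,34,26,43),small_drum=cyl(32,35),glue=cyl(52,125))
S=4
def proj(i,P):
    c=P@np.array(i['R']).T+i['t']; return np.c_[c[:,0]/c[:,2]*i['fx']+i['cx'],c[:,1]/c[:,2]*i['fy']+i['cy']]
def ren(i,n,p,z0=0):
    m=np.zeros((420*S,560*S),np.uint8); R=Ro.from_euler('z',p[2]).as_matrix()
    for h in M[n]:
        uv=proj(i,h@R.T+[p[0],p[1],z0])
        cv2.fillConvexPoly(m,np.round(cv2.convexHull(((uv+.5)*S-.5).astype(np.float32))*16).astype(np.int32),1,shift=4)
    return m
def back(i,u,v,z):
    R=np.array(i['R']);d=R.T@np.array([(u-i['cx'])/i['fx'],(v-i['cy'])/i['fy'],1]);o=-R.T@i['t'];return (o+d*(z-o[2])/d[2])
def fit(obs,n,p0,z0=0,yaws=None):
    T=[(i,cv2.resize(m.astype(np.uint8),None,fx=S,fy=S,interpolation=cv2.INTER_NEAREST)) for i,m in obs]
    def cost(q):
        c=0
        for i,m in T:
            r=ren(i,n,q/[100,100,5],z0) ; c+=1-(r&m).sum()/max(1,(r|m).sum())
        return c/len(T)
    best=None
    for y in (yaws if yaws is not None else np.arange(-3,3)*np.pi/6):
        q=np.array([p0[0]*100,p0[1]*100,y*5])
        for st in (1.5,.3):
            r=minimize(cost,q,method='Nelder-Mead',options=dict(initial_simplex=np.vstack([q,q+np.diag([st,st,st])]),xatol=.01,fatol=1e-5,maxiter=60)); q=r.x
        if best is None or r.fun<best[1]: best=(q/[100,100,5],r.fun)
    return best
def look(cam,n,near=None):
    i=optics.camera_info(cam); r=nets.outline_of(cam,n)
    return (i,r[0]['pixels'],r[0]['bbox'],r[0]['confidence']) if r else None
def rows(x,y,z,yaw,rel=None):
    """yaw = direction of the closing line (tool y), mod pi; prints row numbers"""
    s=state(); w,a,b,c=s['tool_rot']; R=Ro.from_quat([a,b,c,w]); best=None
    for k in(0,np.pi):
        t=Ro.from_matrix(np.c_[[np.cos(yaw+k+np.pi/2)*-1*-1,np.sin(yaw+k+np.pi/2),0],[np.cos(yaw+k),np.sin(yaw+k),0],[0,0,-1]])
        v=(R.inv()*t).as_rotvec()
        if best is None or abs(v[2])<abs(best[2]): best=v
    d=R.inv().apply(np.array([x,y,z])-s['tool_pos'])
    print('d',np.round(d/.8,4),'r',np.round(best/1.5,4),'j6 %.2f rows~%d,%d'%(s['joint_pos'][5],np.linalg.norm(d)/.05+1,np.linalg.norm(best)/.15+1),'t %.1f'%s['time'])
E
python3 - <<'E'
from h import *
optics.grab_frame('top');optics.grab_frame('side')
out={}
for n in M:
    o={c:look(c,n) for c in('top','side')}
    t=o['top']; p0=back(t[0],t[2][0],t[2][1],M[n][0][:,2].max()/2)
    line=[]
    for cs in (['top'],['side'],['top','side']):
        ob=[(o[c][0],o[c][1]) for c in cs if o[c] and o[c][3]>.5]
        if not ob: continue
        q,f=fit(ob,n,p0); line.append((np.round(q,4).tolist(),round(f,3)))
    out[n]=q.tolist(); print(n,[round(v[3],2) if v else None for v in o.values()],line)
json.dump(out,open('poses.json','w'))
E
```

```text
wide_tray [0.64, 0.95] [([0.4679, 0.132, 0.2764], np.float64(0.023)), ([0.4692, 0.1309, 0.2916], np.float64(0.026)), ([0.4684, 0.1316, 0.2811], np.float64(0.028))]
narrow_tray [0.82, 0.62] [([0.4708, -0.1472, 0.0047], np.float64(0.044)), ([0.4729, -0.1483, 0.0273], np.float64(0.045)), ([0.4714, -0.1476, 0.0087], np.float64(0.055))]
slab [0.84, 0.97] [([0.6591, 0.1229, -1.711], np.float64(0.064)), ([0.6616, 0.1209, -1.705], np.float64(0.029)), ([0.6598, 0.1226, -1.6965], np.float64(0.065))]
house [0.93, 0.71] [([0.6556, 0.0061, 1.7488], np.float64(0.051)), ([0.6578, 0.0045, -1.3806], np.float64(0.056)), ([0.6563, 0.0058, -1.4052], np.float64(0.065))]
tower [0.75, 0.9] [([0.5501, -0.3304, -0.3372], np.float64(0.038)), ([0.554, -0.3335, -0.3497], np.float64(0.044)), ([0.5509, -0.3306, -0.3383], np.float64(0.071))]
drum [0.84, 0.62] [([0.6558, -0.2378, -1.3475], np.float64(0.05)), ([0.659, -0.2398, -0.3797], np.float64(0.087)), ([0.6565, -0.2379, -0.8317], np.float64(0.079))]
stepped [0.63, 0.93] [([0.5585, 0.3505, -1.1939], np.float64(0.065)), ([0.5597, 0.3494, -1.1455], np.float64(0.039)), ([0.5589, 0.35, -1.1762], np.float64(0.057))]
small_house [0.65, 0.93] [([0.6434, 0.2453, 0.8721], np.float64(0.056)), ([0.6452, 0.2445, 0.9217], np.float64(0.084)), ([0.6443, 0.2451, 0.9216], np.float64(0.087))]
small_drum [0.73, 0.97] [([0.4333, 0.3069, -0.3642], np.float64(0.07)), ([0.4344, 0.3046, -1.4154], np.float64(0.068)), ([0.4337, 0.3059, -1.3817], np.float64(0.087))]
glue [0.84, 0.69] [([0.4254, -0.2932, -0.3018], np.float64(0.271)), ([0.4249, -0.3132, -0.7852], np.float64(0.263)), ([0.4229, -0.3016, -1.422], np.float64(0.279))]
```

Both cameras agree within 2–3 mm. I start with the slab.

```bash
python3 -c "
from h import *
rows(.6603,.1220,.12,-1.704+np.pi/2)"
```

```text
d [-0.7431 -0.3911  0.1392] r [ 0.     -0.      0.9355] j6 -0.12 rows~14,10 t 2.2
```

```bash

python3 -m inch '[{"dx":-0.248,"dy":-0.130,"dz":0.03},{"dx":-0.248,"dy":-0.130,"dz":0.03},{"dx":-0.248,"dy":-0.130,"dz":0.03},{"dx":-0.248,"dy":-0.130,"dz":0.03},{"dx":-0.248,"dy":-0.130,"dz":0.03}]' 1
python3 -m inch '[{"dx":-0.248,"dy":-0.130,"dz":0.03},{"dx":-0.248,"dy":-0.130,"dz":0.03},{"dx":-0.248,"dy":-0.130,"dz":0.03},{"dx":-0.248,"dy":-0.130,"dz":0.03},{"dx":-0.248,"dy":-0.130,"dz":0.03}]' 
python3 -m inch '[{"dx":-0.248,"dy":-0.130,"dz":0.03,"rz":0.467},{"dx":-0.248,"dy":-0.130,"dz":0.03,"rz":0.467},{"dx":-0.248,"dy":-0.130,"dz":0.03,"rz":0.467},{"dx":-0.248,"dy":-0.130,"dz":0.03,"rz":0.467},{"dx":-0.248,"dy":-0.130,"dz":0.03,"rz":0.467}]' 
python3 -m inch '[{"rz":0.467},{"rz":0.467},{"rz":0.467},{"rz":0.467},{"rz":0.467}]' 
python3 -c "
from h import *
rows(.6603,.1220,.02,-1.704+np.pi/2)
optics.grab_frame('wrist'); o=look('wrist','slab'); print(o[3],fit([o[:2]],'slab',[.66,.122],yaws=[-1.7]))"
```

```text
d [-0.7431 -0.3911  0.2642] r [ 0.     -0.      0.9355] j6 -0.12 rows~15,10 t 2.2validation failed for argument at $[0]...
validation failed for argument at $[0]...
validation failed for argument at $[0]...
validation failed for argument at $[0]...
Traceback (most recent call last):
TypeError: 'NoneType' object is not subscriptable
```

```bash

python3 -m inch '[{"dx":-0.248,"dy":-0.130,"dz":0.03,"rx":0,"ry":0,"rz":0},{"dx":-0.248,"dy":-0.130,"dz":0.03,"rx":0,"ry":0,"rz":0},{"dx":-0.248,"dy":-0.130,"dz":0.03,"rx":0,"ry":0,"rz":0},{"dx":-0.248,"dy":-0.130,"dz":0.03,"rx":0,"ry":0,"rz":0},{"dx":-0.248,"dy":-0.130,"dz":0.03,"rx":0,"ry":0,"rz":0}]' 1
```

```text
time: 2.8
tool_pos: [0.3458, 0.4362, 0.2069]
tool_rot: [0.0, 0.151, 0.989, -0.0]
contact_force: [0.1, -0.3, 0.6]
gripper_width: 1.0
grasp_force: 0.0
```

```bash

python3 -m inch '[{"dx":-0.248,"dy":-0.130,"dz":0.03,"rx":0,"ry":0,"rz":0},{"dx":-0.248,"dy":-0.130,"dz":0.03,"rx":0,"ry":0,"rz":0},{"dx":-0.248,"dy":-0.130,"dz":0.03,"rx":0,"ry":0,"rz":0},{"dx":-0.248,"dy":-0.130,"dz":0.03,"rx":0,"ry":0,"rz":0},{"dx":-0.248,"dy":-0.130,"dz":0.03,"rx":0,"ry":0,"rz":0}]' 
python3 -m inch '[{"dx":-0.248,"dy":-0.130,"dz":0.0,"rx":0,"ry":0,"rz":0.467},{"dx":-0.248,"dy":-0.130,"dz":0.0,"rx":0,"ry":0,"rz":0.467},{"dx":-0.248,"dy":-0.130,"dz":0.0,"rx":0,"ry":0,"rz":0.467},{"dx":-0.248,"dy":-0.130,"dz":0.0,"rx":0,"ry":0,"rz":0.467},{"dx":-0.248,"dy":-0.130,"dz":0.0,"rx":0,"ry":0,"rz":0.467}]' 
python3 -m inch '[{"dx":0,"dy":0,"dz":0,"rx":0,"ry":0,"rz":0.467},{"dx":0,"dy":0,"dz":0,"rx":0,"ry":0,"rz":0.467},{"dx":0,"dy":0,"dz":0,"rx":0,"ry":0,"rz":0.467},{"dx":0,"dy":0,"dz":0,"rx":0,"ry":0,"rz":0.467},{"dx":0,"dy":0,"dz":0,"rx":0,"ry":0,"rz":0.467}]' 
python3 -c "
from h import *
rows(.6603,.1220,.02,-1.704+np.pi/2)
im=optics.grab_frame('wrist'); cv2.imwrite('pics/w1.png',im[...,::-1]); o=look('wrist','slab')
if o: print(o[3],fit([o[:2]],'slab',[.66,.122],yaws=[-1.7]))"
```

```text
time: 3.3
tool_pos: [0.5046, 0.2778, 0.1829]
tool_rot: [0.0, 0.151, 0.988, -0.0]
contact_force: [0.0, -0.1, -0.5]
gripper_width: 1.004
grasp_force: 0.0
time: 3.8
tool_pos: [0.6635, 0.1192, 0.1833]
tool_rot: [0.001, 0.484, 0.875, -0.0]
contact_force: [1.1, 0.2, -0.2]
gripper_width: 1.0
grasp_force: 0.0
time: 4.3
tool_pos: [0.6612, 0.1225, 0.1832]
tool_rot: [-0.0, 0.754, 0.657, -0.0]
contact_force: [0.6, -0.1, -0.4]
gripper_width: 0.998
grasp_force: 0.0
d [-0.0007 -0.001   0.204 ] r [-0.0001  0.     -0.0019] j6 0.21 rows~4,1 t 4.3
0.93 (array([ 0.65939149,  0.123449  , -1.6979227 ]), np.float64(0.023857895158919007))
```

View pics/w1.png

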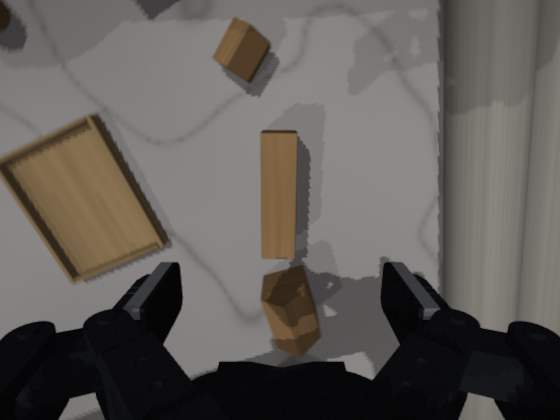

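The wrist view shows the slab at (279,195), and its fit puts the slab within 2 mm of the TCP. The two tools agree, so I go down, grip and lift.

```bash

python3 -m inch '[{"dx":0,"dy":0,"dz":0.05,"rx":0,"ry":0,"rz":0},{"dx":0,"dy":0,"dz":0.11,"rx":0,"ry":0,"rz":0},{"dx":0,"dy":0,"dz":0.16,"rx":0,"ry":0,"rz":0},{"dx":0,"dy":0,"dz":0.204,"rx":0,"ry":0,"rz":0},{"dx":0,"dy":0,"dz":0.204,"rx":0,"ry":0,"rz":0}]' 
python3 -m inch '[{"dx":0,"dy":0,"dz":0,"rx":0,"ry":0,"rz":0},{"dx":0,"dy":0,"dz":0,"rx":0,"ry":0,"rz":0},{"dx":0,"dy":0,"dz":0,"rx":0,"ry":0,"rz":0},{"dx":0,"dy":0,"dz":0,"rx":0,"ry":0,"rz":0},{"dx":0,"dy":0,"dz":0,"rx":0,"ry":0,"rz":0}]' -1 
python3 -m inch '[{"dx":0,"dy":0,"dz":0,"rx":0,"ry":0,"rz":0},{"dx":0,"dy":0,"dz":0,"rx":0,"ry":0,"rz":0},{"dx":0,"dy":0,"dz":0,"rx":0,"ry":0,"rz":0},{"dx":0,"dy":0,"dz":0,"rx":0,"ry":0,"rz":0},{"dx":0,"dy":0,"dz":0,"rx":0,"ry":0,"rz":0}]'
```

```text
time: 4.9
tool_pos: [0.6559, 0.1222, 0.0131]
tool_rot: [-0.004, 0.751, 0.66, -0.005]
contact_force: [-0.3, -0.6, -0.6]
gripper_width: 1.001
grasp_force: 0.0
time: 5.4
tool_pos: [0.6631, 0.1227, 0.023]
tool_rot: [0.001, 0.752, 0.659, 0.002]
contact_force: [0.6, 0.3, 7.0]
gripper_width: 0.341
grasp_force: 61.6
time: 5.9
tool_pos: [0.6631, 0.1227, 0.0229]
tool_rot: [0.001, 0.752, 0.659, 0.002]
contact_force: [0.2, -0.3, 6.3]
gripper_width: 0.345
grasp_force: 61.6
```

```bash

python3 -m inch '[{"dx":0,"dy":0,"dz":-0.03,"rx":0,"ry":0,"rz":0},{"dx":0,"dy":0,"dz":-0.08,"rx":0,"ry":0,"rz":0},{"dx":0,"dy":0,"dz":-0.11,"rx":0,"ry":0,"rz":0},{"dx":0,"dy":0,"dz":-0.13,"rx":0,"ry":0,"rz":0},{"dx":0,"dy":0,"dz":-0.13,"rx":0,"ry":0,"rz":0}]' 
python3 -c "
from h import *
optics.grab_frame('top');t=look('top','wide_tray');optics.grab_frame('side');s=look('side','wide_tray')
optics.grab_frame('wrist');w=look('wrist','wide_tray'); print(w and w[3])
c=np.array([.4684,.1316]);a=.283
if w: print(fit([w[:2]],'wide_tray',c,yaws=[a]))
p=c+.030*np.array([np.cos(a),np.sin(a)]); print(p); rows(*p,.12,a)"
```

```text
time: 6.4
tool_pos: [0.6629, 0.1227, 0.1274]
tool_rot: [0.002, 0.752, 0.659, 0.002]
contact_force: [-0.1, -0.0, -1.0]
gripper_width: 0.342
grasp_force: 60.7
0.94
(array([0.46860033, 0.13278899, 0.28344483]), np.float64(0.01074528686801357))
[0.49720666 0.13997713]
d [-0.0049 -0.2045  0.0029] r [-0.0025 -0.     -0.276 ] j6 0.20 rows~4,3 t 6.7
```

```bash

python3 -m inch '[{"dx":-0.001,"dy":-0.05,"dz":0,"rx":0,"ry":0,"rz":-0.08},{"dx":-0.003,"dy":-0.105,"dz":0,"rx":0,"ry":0,"rz":-0.17},{"dx":-0.0045,"dy":-0.16,"dz":0,"rx":0,"ry":0,"rz":-0.25},{"dx":-0.0055,"dy":-0.2045,"dz":0,"rx":-0.0025,"ry":0,"rz":-0.276},{"dx":-0.0055,"dy":-0.2045,"dz":0,"rx":-0.0025,"ry":0,"rz":-0.276}]' 
python3 -m inch '[{"dx":0,"dy":0,"dz":0.04,"rx":0,"ry":0,"rz":0},{"dx":0,"dy":0,"dz":0.08,"rx":0,"ry":0,"rz":0},{"dx":0,"dy":0,"dz":0.1,"rx":0,"ry":0,"rz":0},{"dx":0,"dy":0,"dz":0.1,"rx":0,"ry":0,"rz":0},{"dx":0,"dy":0,"dz":0.1,"rx":0,"ry":0,"rz":0}]' 
python3 -c "
from h import *
rows(.4974,.1407,.029,.2834)
im=optics.grab_frame('side');cv2.imwrite('pics/s1.png',cv2.resize(im[180:380,150:400,::-1],(750,600)))
im=optics.grab_frame('top');t=look('top','slab'); q=t and fit([t[:2]],'slab',[.497,.14],.025,yaws=[1.854]);print(t and t[3],q)
"
```

```text
time: 7.2
tool_pos: [0.493, 0.1399, 0.121]
tool_rot: [-0.001, 0.6, 0.8, -0.001]
contact_force: [0.3, 0.8, -1.5]
gripper_width: 0.341
grasp_force: 60.7
time: 7.7
tool_pos: [0.4992, 0.1395, 0.044]
tool_rot: [0.001, 0.6, 0.8, 0.001]
contact_force: [-0.1, 0.2, -1.4]
gripper_width: 0.339
grasp_force: 60.7
d [ 0.0021 -0.0018  0.0188] r [ 0.0022  0.0005 -0.0006] j6 -0.15 rows~1,1 t 7.7
0.65 (array([0.5295056 , 0.12280706, 1.10204849]), np.float64(0.8628313026001758))
```

View pics/s1.png

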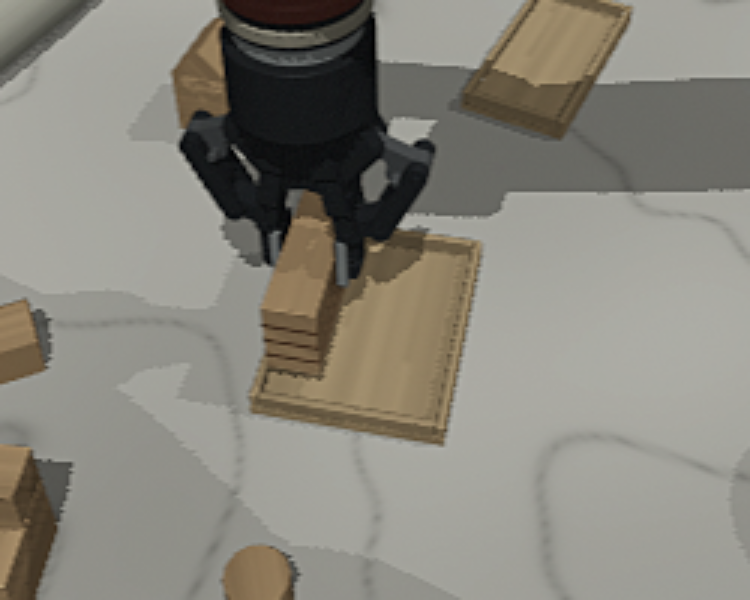

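The view shows the slab at (300,310) in the crop, square along the tray's far side and clear of the walls. I lower it, open part way and go up.

```bash

python3 -m inch '[{"dx":0.002,"dy":-0.0018,"dz":0.01,"rx":0,"ry":0,"rz":0},{"dx":0.002,"dy":-0.0018,"dz":0.018,"rx":0,"ry":0,"rz":0},{"dx":0.002,"dy":-0.0018,"dz":0.0195,"rx":0,"ry":0,"rz":0},{"dx":0.002,"dy":-0.0018,"dz":0.0195,"rx":0,"ry":0,"rz":0}]' 
python3 -m inch '[{"dx":0,"dy":0,"dz":0,"rx":0,"ry":0,"rz":0},{"dx":0,"dy":0,"dz":0,"rx":0,"ry":0,"rz":0},{"dx":0,"dy":0,"dz":0,"rx":0,"ry":0,"rz":0},{"dx":0,"dy":0,"dz":-0.02,"rx":0,"ry":0,"rz":0},{"dx":0,"dy":0,"dz":-0.05,"rx":0,"ry":0,"rz":0}]' 0.1
python3 -m inch '[{"dx":0,"dy":0,"dz":-0.05,"rx":0,"ry":0,"rz":0},{"dx":0,"dy":0,"dz":-0.1,"rx":0,"ry":0,"rz":0},{"dx":0,"dy":0,"dz":-0.14,"rx":0,"ry":0,"rz":0},{"dx":0,"dy":0,"dz":-0.14,"rx":0,"ry":0,"rz":0}]' 1
python3 -c "
from h import *
optics.grab_frame('top');t=look('top','slab');optics.grab_frame('side');s=look('side','slab');optics.grab_frame('wrist');w=look('wrist','slab')
for o in(t,s,w):
  if o:
    q,f=fit([o[:2]],'slab',[.497,.14],.005,yaws=[1.854]);d=q[:2]-[.4686,.1322];a=.2834;print(o[3],q,f,d@[np.cos(a),np.sin(a)],d@[-np.sin(a),np.cos(a)])
rows(.6568,.0052,.19,1.755)
"
```

```text
time: 8.25
tool_pos: [0.4967, 0.1408, 0.0282]
tool_rot: [0.001, 0.6, 0.8, 0.001]
contact_force: [-0.2, -0.4, -0.8]
gripper_width: 0.34
grasp_force: 60.9
time: 8.75
tool_pos: [0.4953, 0.1405, 0.0673]
tool_rot: [-0.0, 0.6, 0.8, -0.0]
contact_force: [0.3, -0.3, 0.3]
gripper_width: 0.549
grasp_force: 0.0
time: 9.15
tool_pos: [0.4999, 0.1412, 0.1872]
tool_rot: [0.006, 0.6, 0.8, 0.005]
contact_force: [-0.1, 0.2, 0.9]
gripper_width: 1.002
grasp_force: 0.0
0.6 [0.51435885 0.08204873 1.85704349] 0.5992691071766114 0.02991015898873388 -0.06094590860691061
0.67 [0.49959443 0.13849297 1.84460056] 0.036830270605567206 0.03151772553396898 -0.0026247670640122435
0.73 [0.49744278 0.14125788 1.85290244] 0.02635166401941047 0.030225031774198278 0.0006314959752620788
d [-0.2188  0.1467 -0.0145] r [-1.000e-04  2.000e-04 -9.814e-01] j6 -0.15 rows~5,10 t 9.4
```

Slab is in at (+30, 0) mm in the tray frame. House next.

```bash

python3 -m inch '[{"dx":-0.05,"dy":0.03,"dz":0,"rx":0,"ry":0,"rz":-0.09},{"dx":-0.1,"dy":0.067,"dz":0,"rx":0,"ry":0,"rz":-0.19},{"dx":-0.15,"dy":0.1,"dz":0,"rx":0,"ry":0,"rz":-0.29},{"dx":-0.2,"dy":0.13,"dz":0,"rx":0,"ry":0,"rz":-0.39},{"dx":-0.2188,"dy":0.1467,"dz":0,"rx":0,"ry":0,"rz":-0.49}]' 
python3 -m inch '[{"dx":0,"dy":0,"dz":0,"rx":0,"ry":0,"rz":-0.491},{"dx":0,"dy":0,"dz":0,"rx":0,"ry":0,"rz":-0.491},{"dx":0,"dy":0,"dz":0,"rx":0,"ry":0,"rz":-0.491},{"dx":0,"dy":0,"dz":0,"rx":0,"ry":0,"rz":-0.491},{"dx":0,"dy":0,"dz":0,"rx":0,"ry":0,"rz":-0.491}]' 
python3 -m inch '[{"dx":0,"dy":0,"dz":0,"rx":0,"ry":0,"rz":0}]' 
python3 -c "
from h import *
im=optics.grab_frame('wrist');w=look('wrist','house');cv2.imwrite('pics/w2.png',im[...,::-1])
if w: q,f=fit([w[:2]],'house',[.6568,.0052],yaws=[1.755]);print(w[3],q,f)
rows(.6568,.0052,.022,1.755)
if w: rows(q[0],q[1],.022,q[2])
"
```

```text
time: 9.95
tool_pos: [0.6593, 0.0023, 0.1789]
tool_rot: [0.001, 0.271, 0.962, 0.0]
contact_force: [-0.4, 1.1, 0.2]
gripper_width: 1.002
grasp_force: 0.0
time: 10.45
tool_pos: [0.6571, 0.0054, 0.1789]
tool_rot: [0.0, -0.095, 0.996, 0.0]
contact_force: [0.5, -0.6, -0.0]
gripper_width: 0.997
grasp_force: 0.0
time: 10.55
tool_pos: [0.6572, 0.0055, 0.1791]
tool_rot: [0.0, -0.092, 0.996, 0.0]
contact_force: [0.2, 0.0, -0.0]
gripper_width: 1.0
grasp_force: 0.0
0.94 [0.65645365 0.00744854 1.73183445] 0.020501312816755157
d [ 0.0011 -0.0002  0.1971] r [ 0.0001  0.0011 -0.0022] j6 -1.86 rows~4,1 t 10.7
d [0.0011 0.0026 0.1971] r [0.0002 0.0011 0.0132] j6 -1.86 rows~4,1 t 10.7
```

```bash

python3 -m inch '[{"dx":0.001,"dy":0.002,"dz":0.05,"rx":0,"ry":0.001,"rz":0.009},{"dx":0.001,"dy":0.002,"dz":0.11,"rx":0,"ry":0.001,"rz":0.009},{"dx":0.001,"dy":0.002,"dz":0.16,"rx":0,"ry":0.001,"rz":0.009},{"dx":0.001,"dy":0.002,"dz":0.19,"rx":0,"ry":0.001,"rz":0.009},{"dx":0.001,"dy":0.002,"dz":0.197,"rx":0,"ry":0.001,"rz":0.009}]' 
python3 -m inch '[{"dx":0,"dy":0,"dz":0,"rx":0,"ry":0,"rz":0},{"dx":0,"dy":0,"dz":0,"rx":0,"ry":0,"rz":0},{"dx":0,"dy":0,"dz":0,"rx":0,"ry":0,"rz":0},{"dx":0,"dy":0,"dz":0,"rx":0,"ry":0,"rz":0},{"dx":0,"dy":0,"dz":0,"rx":0,"ry":0,"rz":0}]' -1 
python3 -m inch '[{"dx":0,"dy":0,"dz":0,"rx":0,"ry":0,"rz":0},{"dx":0,"dy":0,"dz":0,"rx":0,"ry":0,"rz":0},{"dx":0,"dy":0,"dz":0,"rx":0,"ry":0,"rz":0}]'
python3 -m inch '[{"dx":0,"dy":0,"dz":-0.03,"rx":0,"ry":0,"rz":0},{"dx":0,"dy":0,"dz":-0.08,"rx":0,"ry":0,"rz":0},{"dx":0,"dy":0,"dz":-0.11,"rx":0,"ry":0,"rz":0},{"dx":0,"dy":0,"dz":-0.13,"rx":0,"ry":0,"rz":0},{"dx":0,"dy":0,"dz":-0.13,"rx":0,"ry":0,"rz":0}]' 
python3 -c "
from h import *
a=.2834;p=np.array([.4686,.1322])+np.array([[np.cos(a),-np.sin(a)],[np.sin(a),np.cos(a)]])@[-.022,.032]; print(p); rows(*p,.127,a+np.pi/2)
for c in('side','wrist'):
  optics.grab_frame(c);w=look(c,'house')
  if w: print(c,w[3],fit([w[:2]],'house',[.6568,.0062],.104,yaws=[1.745]))
"
```

```text
time: 11.15
tool_pos: [0.6539, 0.0072, 0.0183]
tool_rot: [-0.003, -0.084, 0.996, 0.001]
contact_force: [-0.1, -0.2, 0.8]
gripper_width: 1.001
grasp_force: 0.0
time: 11.65
tool_pos: [0.6594, 0.0067, 0.0262]
tool_rot: [0.003, -0.085, 0.996, -0.0]
contact_force: [0.1, -0.2, 6.0]
gripper_width: 0.624
grasp_force: 64.1
time: 11.95
tool_pos: [0.6594, 0.0067, 0.0262]
tool_rot: [0.003, -0.085, 0.996, -0.0]
contact_force: [0.4, -0.7, 6.9]
gripper_width: 0.623
grasp_force: 64.1
time: 12.45
tool_pos: [0.6589, 0.0067, 0.1306]
tool_rot: [0.004, -0.085, 0.996, -0.001]
contact_force: [-0.0, 1.3, -0.4]
gripper_width: 0.62
grasp_force: 63.5
[0.43852968 0.15677185]
d [0.2397 0.2315 0.0024] r [-0.0015  0.0047 -0.0755] j6 -1.84 rows~6,1 t 12.4
side 0.66 (array([0.65722206, 0.00469194, 1.77802637]), np.float64(0.21359773371104818))
wrist 0.63 (array([0.6508926 , 0.00762655, 1.74154794]), np.float64(0.0912463666505996))
```

```bash

python3 -m inch '[{"dx":0.03,"dy":0.03,"dz":0,"rx":0,"ry":0,"rz":0},{"dx":0.07,"dy":0.07,"dz":0,"rx":0,"ry":0,"rz":0},{"dx":0.11,"dy":0.11,"dz":0,"rx":0,"ry":0,"rz":0},{"dx":0.15,"dy":0.15,"dz":0,"rx":0,"ry":0,"rz":-0.04},{"dx":0.19,"dy":0.185,"dz":0,"rx":0,"ry":0,"rz":-0.07}]' 
python3 -m inch '[{"dx":0.02,"dy":0.02,"dz":0,"rx":0,"ry":0,"rz":0},{"dx":0.035,"dy":0.035,"dz":0,"rx":0,"ry":0,"rz":0},{"dx":0.042,"dy":0.042,"dz":0,"rx":0,"ry":0,"rz":0},{"dx":0.042,"dy":0.042,"dz":0,"rx":0,"ry":0,"rz":0},{"dx":0.042,"dy":0.042,"dz":0,"rx":0,"ry":0,"rz":0}]' 
python3 -c "
from h import *
a=.2834;p=np.array([.4686,.1322])+np.array([[np.cos(a),-np.sin(a)],[np.sin(a),np.cos(a)]])@[-.020,.032]; print(p); rows(*p,.033,a+np.pi/2)
for c in('side','wrist'):
  optics.grab_frame(c);w=look(c,'house')
  if w: print(c,w[3],fit([w[:2]],'house',p,.102,yaws=[1.85]))
"
```

```text
time: 13.15
tool_pos: [0.4796, 0.1278, 0.1249]
tool_rot: [-0.001, -0.138, 0.99, 0.0]
contact_force: [-1.1, 0.3, 0.4]
gripper_width: 0.627
grasp_force: 63.5
time: 13.65
tool_pos: [0.4412, 0.1499, 0.1265]
tool_rot: [0.001, -0.137, 0.991, -0.0]
contact_force: [-0.6, -1.3, -1.2]
gripper_width: 0.625
grasp_force: 63.5
[0.4404499 0.1573311]
d [-0.0015  0.0093  0.1169] r [-0.0005  0.0011 -0.0056] j6 -1.68 rows~2,1 t 13.7
side 0.61 (array([0.43812178, 0.14944262, 1.84719355]), np.float64(0.44863382286567366))
wrist 0.94 (array([0.43739803, 0.15062215, 1.85154843]), np.float64(0.02182317882839757))
```

```bash

python3 -m inch '[{"dx":-0.0032,"dy":0.0085,"dz":0,"rx":0,"ry":0.001,"rz":-0.0056},{"dx":-0.0032,"dy":0.0085,"dz":0.03,"rx":0,"ry":0.001,"rz":-0.0056},{"dx":-0.0032,"dy":0.0085,"dz":0.065,"rx":0,"ry":0.001,"rz":-0.0056},{"dx":-0.0032,"dy":0.0085,"dz":0.085,"rx":0,"ry":0.001,"rz":-0.0056},{"dx":-0.0032,"dy":0.0085,"dz":0.085,"rx":0,"ry":0.001,"rz":-0.0056}]' 
python3 -m inch '[{"dx":0,"dy":0,"dz":0.015,"rx":0,"ry":0,"rz":0},{"dx":0,"dy":0,"dz":0.025,"rx":0,"ry":0,"rz":0},{"dx":0,"dy":0,"dz":0.031,"rx":0,"ry":0,"rz":0},{"dx":0,"dy":0,"dz":0.031,"rx":0,"ry":0,"rz":0},{"dx":0,"dy":0,"dz":0.031,"rx":0,"ry":0,"rz":0}]' 
python3 -c "
from h import *
im=optics.grab_frame('side');cv2.imwrite('pics/s2.png',cv2.resize(im[180:380,150:400,::-1],(750,600)))
rows(.44,.157,.0325,.2834+np.pi/2)"
```

```text
time: 14.35
tool_pos: [0.4395, 0.1573, 0.0561]
tool_rot: [-0.003, -0.141, 0.99, -0.0]
contact_force: [-1.0, 0.6, -0.9]
gripper_width: 0.627
grasp_force: 63.5
time: 14.85
tool_pos: [0.442, 0.1575, 0.0345]
tool_rot: [0.001, -0.141, 0.99, -0.0]
contact_force: [0.8, 0.3, -0.4]
gripper_width: 0.624
grasp_force: 63.5
d [0.0027 0.0001 0.0027] r [-0.0005  0.001   0.0001] j6 -1.67 rows~1,1 t 14.9
```

View pics/s2.png

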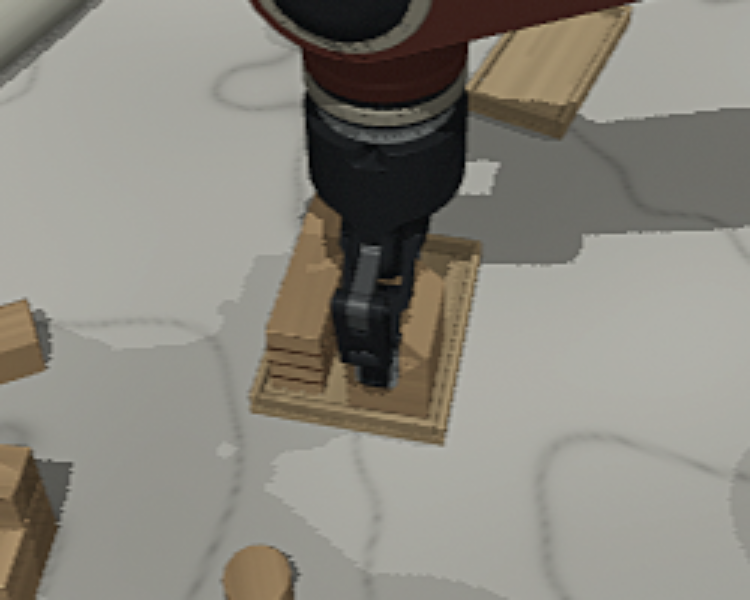

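The house stands at (395,360) in the crop, inside the walls and beside the slab. I lower the last 3 mm and release.

```bash

python3 -m inch '[{"dx":0,"dy":0,"dz":0.003,"rx":0,"ry":0,"rz":0},{"dx":0,"dy":0,"dz":0.004,"rx":0,"ry":0,"rz":0},{"dx":0,"dy":0,"dz":0.004,"rx":0,"ry":0,"rz":0}]' 
python3 -m inch '[{"dx":0,"dy":0,"dz":0,"rx":0,"ry":0,"rz":0},{"dx":0,"dy":0,"dz":0,"rx":0,"ry":0,"rz":0},{"dx":0,"dy":0,"dz":0,"rx":0,"ry":0,"rz":0},{"dx":0,"dy":0,"dz":-0.02,"rx":0,"ry":0,"rz":0},{"dx":0,"dy":0,"dz":-0.05,"rx":0,"ry":0,"rz":0}]' 0.7
python3 -m inch '[{"dx":0,"dy":0,"dz":-0.05,"rx":0,"ry":0,"rz":0},{"dx":0,"dy":0,"dz":-0.1,"rx":0,"ry":0,"rz":0},{"dx":0,"dy":0,"dz":-0.16,"rx":0,"ry":0,"rz":0},{"dx":0,"dy":0,"dz":-0.18,"rx":0,"ry":0,"rz":0},{"dx":0,"dy":0,"dz":-0.18,"rx":0,"ry":0,"rz":0}]' 1
python3 -c "
from h import *
optics.grab_frame('side');s=look('side','house');optics.grab_frame('wrist');w=look('wrist','house')
for o in(s,w):
  if o:
    q,f=fit([o[:2]],'house',[.44,.157],.005,yaws=[1.854]);d=q[:2]-[.4686,.1322];a=.2834;print(o[3],q,f,d@[np.cos(a),np.sin(a)],d@[-np.sin(a),np.cos(a)])
for k in range(2): rows(.5520,-.3315,.24,-.343+k*np.pi/2)
print(state()['joint_pos'])
"
```

```text
time: 15.2
tool_pos: [0.4419, 0.1574, 0.0312]
tool_rot: [0.001, -0.141, 0.99, -0.0]
contact_force: [0.0, -0.5, 1.3]
gripper_width: 0.626
grasp_force: 63.8
time: 15.7
tool_pos: [0.44, 0.1571, 0.0697]
tool_rot: [-0.002, -0.141, 0.99, -0.0]
contact_force: [1.0, 0.2, -0.3]
gripper_width: 0.848
grasp_force: 0.0
time: 16.2
tool_pos: [0.4434, 0.1579, 0.2187]
tool_rot: [0.004, -0.141, 0.99, -0.0]
contact_force: [0.7, 0.1, 0.1]
gripper_width: 0.999
grasp_force: 0.0
0.69 [0.44060657 0.15495811 1.85842037] 0.02945483452575204 -0.020513124941035438 0.02967786364634182
0.79 [0.43758135 0.15824766 1.8571234 ] 0.021371843860043427 -0.02249783876456598 0.03368211353967846
d [ 0.0368 -0.6256 -0.0348] r [ 0.0012 -0.0027 -0.6295] j6 -1.67 rows~11,7 t 16.4
d [ 0.0368 -0.6256 -0.0348] r [-0.001  -0.0027  0.4177] j6 -1.67 rows~11,5 t 16.4
[ 1.83950820e-01 -3.24820036e-01  1.98642695e+00 -5.85493667e-04
  1.48417071e+00 -1.67036135e+00]
```

House is in at (-22, +32). Tower next.

```bash

python3 -m inch '[{"dx":0.002,"dy":-0.04,"dz":-0.01,"rx":0,"ry":0,"rz":0},{"dx":0.006,"dy":-0.1,"dz":-0.02,"rx":0,"ry":0,"rz":0},{"dx":0.009,"dy":-0.16,"dz":-0.03,"rx":0,"ry":0,"rz":0},{"dx":0.013,"dy":-0.22,"dz":-0.03,"rx":0,"ry":0,"rz":0},{"dx":0.017,"dy":-0.28,"dz":-0.03,"rx":0,"ry":0,"rz":0}]' 
python3 -m inch '[{"dx":0.0036,"dy":-0.06,"dz":0,"rx":0,"ry":0,"rz":-0.06},{"dx":0.007,"dy":-0.12,"dz":0,"rx":0,"ry":0,"rz":-0.13},{"dx":0.011,"dy":-0.18,"dz":0,"rx":0,"ry":0,"rz":-0.21},{"dx":0.015,"dy":-0.24,"dz":0,"rx":0,"ry":0,"rz":-0.3},{"dx":0.018,"dy":-0.29,"dz":0,"rx":0,"ry":0,"rz":-0.39}]' 
python3 -c "
from h import *
rows(.5520,-.3315,.24,-.343)"
```

```text
time: 16.9
tool_pos: [0.4904, -0.063, 0.2369]
tool_rot: [-0.001, -0.141, 0.99, 0.0]
contact_force: [0.7, 0.4, 0.2]
gripper_width: 0.999
grasp_force: 0.0
time: 17.4
tool_pos: [0.5413, -0.2901, 0.2359]
tool_rot: [-0.001, -0.423, 0.906, 0.002]
contact_force: [0.1, 0.7, 0.5]
gripper_width: 1.001
grasp_force: 0.0
d [ 0.0311 -0.0435 -0.0053] r [ 0.0025  0.0003 -0.2366] j6 -3.06 rows~1,3 t 17.4
```

```bash

python3 -m inch '[{"dx":0.0311,"dy":-0.0435,"dz":0,"rx":0,"ry":0,"rz":0.09},{"dx":0.0311,"dy":-0.0435,"dz":0,"rx":0,"ry":0,"rz":0.18},{"dx":0.0311,"dy":-0.0435,"dz":0,"rx":0,"ry":0,"rz":0.27},{"dx":0.0311,"dy":-0.0435,"dz":0,"rx":0,"ry":0,"rz":0.36},{"dx":0.0311,"dy":-0.0435,"dz":0,"rx":0,"ry":0,"rz":0.45}]' 
python3 -m inch '[{"dx":0,"dy":0,"dz":0,"rx":0,"ry":0,"rz":0.09},{"dx":0,"dy":0,"dz":0,"rx":0,"ry":0,"rz":0.18},{"dx":0,"dy":0,"dz":0,"rx":0,"ry":0,"rz":0.27},{"dx":0,"dy":0,"dz":0,"rx":0,"ry":0,"rz":0.361},{"dx":0,"dy":0,"dz":0,"rx":0,"ry":0,"rz":0.361}]' 
python3 -c "
from h import *
im=optics.grab_frame('wrist');w=look('wrist','tower')
q=None
if w: q,f=fit([w[:2]],'tower',[.552,-.3315],yaws=[1.228]);print(w[3],q,f)
rows(.5520,-.3315,.064,1.228)
if w: rows(q[0],q[1],.064,q[2])
"
```

```text
time: 17.9
tool_pos: [0.5517, -0.3291, 0.2357]
tool_rot: [-0.002, -0.094, 0.996, 0.002]
contact_force: [0.3, -0.3, -0.1]
gripper_width: 0.999
grasp_force: 0.0
time: 18.4
tool_pos: [0.5518, -0.3289, 0.2361]
tool_rot: [-0.002, 0.173, 0.985, 0.001]
contact_force: [-0.2, 0.9, -0.3]
gripper_width: 0.998
grasp_force: 0.0
0.78 [ 0.55111627 -0.3290826   1.24607541] 0.021878814398562874
d [-0.0013 -0.003   0.2163] r [ 0.0006 -0.0015 -0.0015] j6 -1.88 rows~4,1 t 18.5
d [ 0.0007 -0.0006  0.2163] r [ 0.0006 -0.0015 -0.0136] j6 -1.88 rows~4,1 t 18.5
```

```bash

python3 -m inch '[{"dx":0,"dy":-0.001,"dz":0.04,"rx":0,"ry":0,"rz":-0.009},{"dx":0,"dy":-0.001,"dz":0.1,"rx":0,"ry":-0.001,"rz":-0.009},{"dx":0,"dy":-0.001,"dz":0.16,"rx":0,"ry":-0.001,"rz":-0.009},{"dx":0,"dy":-0.001,"dz":0.2,"rx":0,"ry":-0.001,"rz":-0.009},{"dx":0,"dy":-0.001,"dz":0.216,"rx":0,"ry":-0.001,"rz":-0.009}]' 
python3 -m inch '[{"dx":0,"dy":0,"dz":0,"rx":0,"ry":0,"rz":0},{"dx":0,"dy":0,"dz":0,"rx":0,"ry":0,"rz":0},{"dx":0,"dy":0,"dz":0,"rx":0,"ry":0,"rz":0},{"dx":0,"dy":0,"dz":0,"rx":0,"ry":0,"rz":0},{"dx":0,"dy":0,"dz":0,"rx":0,"ry":0,"rz":0}]' -1 
python3 -m inch '[{"dx":0,"dy":0,"dz":0,"rx":0,"ry":0,"rz":0},{"dx":0,"dy":0,"dz":0,"rx":0,"ry":0,"rz":0},{"dx":0,"dy":0,"dz":0,"rx":0,"ry":0,"rz":0}]'
python3 -m inch '[{"dx":0,"dy":0,"dz":-0.03,"rx":0,"ry":0,"rz":0},{"dx":0,"dy":0,"dz":-0.08,"rx":0,"ry":0,"rz":0},{"dx":0,"dy":0,"dz":-0.13,"rx":0,"ry":0,"rz":0},{"dx":0,"dy":0,"dz":-0.16,"rx":0,"ry":0,"rz":0},{"dx":0,"dy":0,"dz":-0.16,"rx":0,"ry":0,"rz":0}]' 
python3 -c "
from h import *
a=.2834;p=np.array([.4686,.1322])+np.array([[np.cos(a),-np.sin(a)],[np.sin(a),np.cos(a)]])@[-.023,-.039]; print(p); rows(*p,.19,a)
"
```

```text
time: 19.0
tool_pos: [0.5496, -0.3282, 0.0607]
tool_rot: [-0.003, 0.166, 0.986, 0.002]
contact_force: [0.4, 0.5, 0.0]
gripper_width: 1.006
grasp_force: 0.0
time: 19.5
tool_pos: [0.5545, -0.3319, 0.0698]
tool_rot: [0.004, 0.166, 0.986, -0.002]
contact_force: [0.5, -0.9, 5.4]
gripper_width: 0.455
grasp_force: 61.9
time: 19.8
tool_pos: [0.5544, -0.3319, 0.0698]
tool_rot: [0.004, 0.166, 0.986, -0.002]
contact_force: [0.5, -1.0, 7.1]
gripper_width: 0.456
grasp_force: 61.9
time: 20.3
tool_pos: [0.5546, -0.3319, 0.2009]
tool_rot: [0.006, 0.166, 0.986, -0.003]
contact_force: [-0.5, -1.7, 0.3]
gripper_width: 0.453
grasp_force: 61.1
[0.45742271 0.0883244 ]
d [0.2872 0.4565 0.0086] r [0.0019 0.0085 0.6355] j6 -1.89 rows~9,7 t 20.3
```

```bash

python3 -m inch '[{"dx":0.02,"dy":0.03,"dz":0,"rx":0,"ry":0,"rz":0},{"dx":0.05,"dy":0.08,"dz":0,"rx":0,"ry":0,"rz":0},{"dx":0.08,"dy":0.13,"dz":0,"rx":0,"ry":0,"rz":0},{"dx":0.11,"dy":0.18,"dz":0,"rx":0,"ry":0,"rz":0},{"dx":0.142,"dy":0.228,"dz":0,"rx":0,"ry":0,"rz":0}]' 
python3 -m inch '[{"dx":0.03,"dy":0.05,"dz":0,"rx":0,"ry":0,"rz":0.06},{"dx":0.06,"dy":0.1,"dz":0,"rx":0,"ry":0,"rz":0.13},{"dx":0.09,"dy":0.15,"dz":0,"rx":0,"ry":0,"rz":0.2},{"dx":0.12,"dy":0.195,"dz":0,"rx":0,"ry":0,"rz":0.28},{"dx":0.145,"dy":0.2285,"dz":0,"rx":0,"ry":0,"rz":0.36}]' 
python3 -m inch '[{"dx":0,"dy":0,"dz":0,"rx":0,"ry":0,"rz":0.08},{"dx":0,"dy":0,"dz":0,"rx":0,"ry":0,"rz":0.16},{"dx":0,"dy":0,"dz":0,"rx":0,"ry":0,"rz":0.24},{"dx":0,"dy":0,"dz":0,"rx":0,"ry":0,"rz":0.2755},{"dx":0,"dy":0,"dz":0,"rx":0,"ry":0,"rz":0.2755}]' 
python3 -c "
from h import *
rows(.4574,.0883,.076,.2834)
im=optics.grab_frame('wrist');w=look('wrist','tower');z=state()['tool_pos'][2]-.0698
if w: print(w[3],fit([w[:2]],'tower',[.4574,.0883],z,yaws=[.283]))
cv2.imwrite('pics/w3.png',im[...,::-1]); print(state()['tool_pos'])
"
```

```text
time: 20.8
tool_pos: [0.5034, -0.1187, 0.1923]
tool_rot: [-0.0, 0.167, 0.986, 0.0]
contact_force: [0.7, 0.8, 0.0]
gripper_width: 0.46
grasp_force: 61.0
time: 21.3
tool_pos: [0.4535, 0.0921, 0.1922]
tool_rot: [0.0, 0.425, 0.905, -0.0]
contact_force: [1.5, 0.5, -1.3]
gripper_width: 0.454
grasp_force: 61.3
time: 21.8
tool_pos: [0.4544, 0.0901, 0.1922]
tool_rot: [0.0, 0.6, 0.8, -0.0]
contact_force: [-0.5, 0.3, 0.3]
gripper_width: 0.454
grasp_force: 61.3
d [-0.0031  0.0031  0.1453] r [-0.0004  0.0005  0.0001] j6 -0.25 rows~3,1 t 21.8
0.65 (array([0.45374347, 0.09641063, 0.28589108]), np.float64(0.04721031921459118))
[0.45466227 0.09004056 0.19272456]
```

View pics/w3.png

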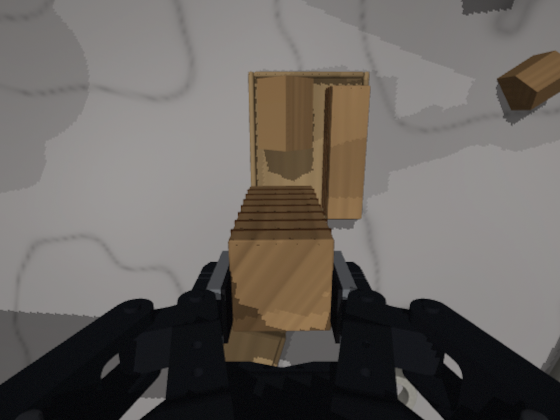

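The picture shows the tower held at (280,280), with the house at (285,125) and the slab at (348,150) well seated in the tray. I lower it, allowing for the tower sitting about 4 mm along tool +x.

```bash

python3 -m inch '[{"dx":-0.0062,"dy":0.0031,"dz":0,"rx":0,"ry":0,"rz":0},{"dx":-0.0062,"dy":0.0031,"dz":0.03,"rx":0,"ry":0,"rz":0},{"dx":-0.0062,"dy":0.0031,"dz":0.08,"rx":0,"ry":0,"rz":0},{"dx":-0.0062,"dy":0.0031,"dz":0.115,"rx":0,"ry":0,"rz":0},{"dx":-0.0062,"dy":0.0031,"dz":0.115,"rx":0,"ry":0,"rz":0}]' 
python3 -m inch '[{"dx":0,"dy":0,"dz":0.015,"rx":0,"ry":0,"rz":0},{"dx":0,"dy":0,"dz":0.024,"rx":0,"ry":0,"rz":0},{"dx":0,"dy":0,"dz":0.028,"rx":0,"ry":0,"rz":0},{"dx":0,"dy":0,"dz":0.028,"rx":0,"ry":0,"rz":0},{"dx":0,"dy":0,"dz":0.028,"rx":0,"ry":0,"rz":0}]' 
python3 -c "
from h import *
im=optics.grab_frame('side');cv2.imwrite('pics/s3.png',cv2.resize(im[180:380,150:400,::-1],(750,600)))
rows(.4574,.0883,.0755,.2834)"
```

```text
time: 22.4
tool_pos: [0.4557, 0.0855, 0.097]
tool_rot: [-0.003, 0.6, 0.8, -0.003]
contact_force: [-1.5, 0.3, -0.8]
gripper_width: 0.457
grasp_force: 61.1
time: 22.9
tool_pos: [0.4599, 0.0859, 0.0803]
tool_rot: [0.002, 0.6, 0.8, 0.001]
contact_force: [0.1, 0.6, -0.6]
gripper_width: 0.458
grasp_force: 61.1
d [ 0.0038 -0.0022  0.006 ] r [ 0.0023  0.0013 -0.0001] j6 -0.26 rows~1,1 t 22.9
```

View pics/s3.png

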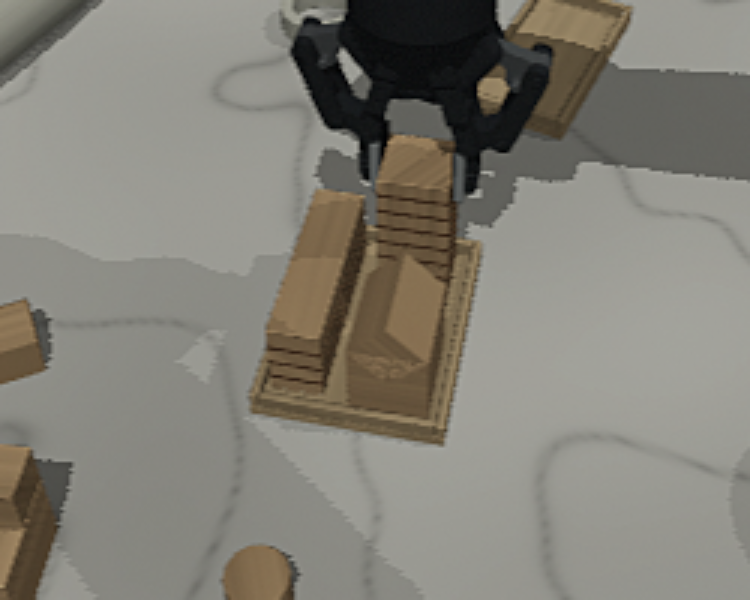

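The tower stands behind the house at (415,215), clear of everything. I lower the last 5 mm and release.

```bash

python3 -m inch '[{"dx":0,"dy":-0.001,"dz":0.004,"rx":0,"ry":0,"rz":0},{"dx":0,"dy":-0.001,"dz":0.0065,"rx":0,"ry":0,"rz":0},{"dx":0,"dy":-0.001,"dz":0.0065,"rx":0,"ry":0,"rz":0},{"dx":0,"dy":-0.001,"dz":0.0065,"rx":0,"ry":0,"rz":0}]' 
python3 -m inch '[{"dx":0,"dy":0,"dz":0,"rx":0,"ry":0,"rz":0},{"dx":0,"dy":0,"dz":0,"rx":0,"ry":0,"rz":0},{"dx":0,"dy":0,"dz":0,"rx":0,"ry":0,"rz":0},{"dx":0,"dy":0,"dz":-0.02,"rx":0,"ry":0,"rz":0},{"dx":0,"dy":0,"dz":-0.05,"rx":0,"ry":0,"rz":0}]' 0.4
python3 -m inch '[{"dx":0,"dy":0,"dz":-0.05,"rx":0,"ry":0,"rz":0},{"dx":0,"dy":0,"dz":-0.1,"rx":0,"ry":0,"rz":0},{"dx":0,"dy":0,"dz":-0.15,"rx":0,"ry":0,"rz":0},{"dx":0,"dy":0,"dz":-0.15,"rx":0,"ry":0,"rz":0}]' 1
python3 -c "
from h import *
optics.grab_frame('side');s=look('side','tower');optics.grab_frame('wrist');w=look('wrist','tower')
for o in(s,w):
  if o:
    q,f=fit([o[:2]],'tower',[.457,.088],.005,yaws=[.283]);d=q[:2]-[.4686,.1322];a=.2834;print(o[3],q,f,d@[np.cos(a),np.sin(a)],d@[-np.sin(a),np.cos(a)])
rows(.657,-.2385,.19,.0); rows(.657,-.2385,.19,-.3)
print(state()['joint_pos'][5])
"
```

```text
time: 23.35
tool_pos: [0.4588, 0.0857, 0.0748]
tool_rot: [0.001, 0.6, 0.8, 0.0]
contact_force: [-1.5, -0.4, 3.4]
gripper_width: 0.456
grasp_force: 61.5
time: 23.85
tool_pos: [0.4568, 0.0856, 0.1127]
tool_rot: [-0.001, 0.6, 0.8, -0.001]
contact_force: [0.2, -0.9, 1.1]
gripper_width: 0.701
grasp_force: 0.0
time: 24.25
tool_pos: [0.4615, 0.0859, 0.2416]
tool_rot: [0.006, 0.6, 0.8, 0.004]
contact_force: [0.5, -0.2, 1.5]
gripper_width: 1.003
grasp_force: 0.0
0.96 [0.46092047 0.0872325  0.34446804] 0.27087356838086685 -0.019947085778987957 -0.041026398167166744
0.87 [0.45599356 0.09222777 0.29255139] 0.03430527943450412 -0.023280677116928262 -0.0348527193164655
d [-0.4588  0.1264  0.0535] r [-0.0004  0.0006  0.1887] j6 -0.26 rows~8,2 t 24.4
d [-0.4588  0.1264  0.0535] r [-3.000e-04  7.000e-04  3.887e-01] j6 -0.26 rows~8,4 t 24.4
-0.25729912005798133
```

Tower in at (-23, -35). Drum next; it needs no turn.

```bash

python3 -m inch '[{"dx":-0.04,"dy":0.011,"dz":0,"rx":0,"ry":0,"rz":0},{"dx":-0.1,"dy":0.027,"dz":0,"rx":0,"ry":0,"rz":0},{"dx":-0.16,"dy":0.044,"dz":0,"rx":0,"ry":0,"rz":0},{"dx":-0.22,"dy":0.06,"dz":0,"rx":0,"ry":0,"rz":0},{"dx":-0.26,"dy":0.07,"dz":0,"rx":0,"ry":0,"rz":0}]' 
python3 -m inch '[{"dx":-0.05,"dy":0.014,"dz":0.01,"rx":0,"ry":0,"rz":0},{"dx":-0.11,"dy":0.03,"dz":0.03,"rx":0,"ry":0,"rz":0},{"dx":-0.17,"dy":0.048,"dz":0.05,"rx":0,"ry":0,"rz":0},{"dx":-0.2,"dy":0.0564,"dz":0.06,"rx":0,"ry":0,"rz":0},{"dx":-0.2,"dy":0.0564,"dz":0.06,"rx":0,"ry":0,"rz":0}]' 
python3 -c "
from h import *
optics.grab_frame('wrist');w=look('wrist','drum'); a=.2834
if w: q,f=fit([w[:2]],'drum',[.657,-.2385],yaws=[0]);print(w[3],q,f); rows(q[0],q[1],.022,a)
rows(.657,-.2385,.022,a)
"
```

```text
time: 24.95
tool_pos: [0.5701, -0.1008, 0.2318]
tool_rot: [-0.001, 0.601, 0.799, -0.001]
contact_force: [0.6, 0.8, 0.7]
gripper_width: 0.998
grasp_force: 0.0
time: 25.45
tool_pos: [0.6569, -0.2418, 0.1808]
tool_rot: [-0.003, 0.602, 0.799, -0.001]
contact_force: [0.5, 0.8, 0.2]
gripper_width: 0.996
grasp_force: 0.0
0.9 [ 0.6567742  -0.23499526  0.27887105] 0.02338343626757944
d [0.0046 0.0015 0.2023] r [-0.0011 -0.0015 -0.0007] j6 -0.74 rows~4,1 t 25.6
d [0.0003 0.0005 0.2023] r [-0.0011 -0.0015 -0.0007] j6 -0.74 rows~4,1 t 25.6
```

```bash

python3 -m inch '[{"dx":0.004,"dy":0.001,"dz":0.05,"rx":0,"ry":0,"rz":0},{"dx":0.004,"dy":0.001,"dz":0.11,"rx":0,"ry":0,"rz":0},{"dx":0.004,"dy":0.001,"dz":0.16,"rx":0,"ry":0,"rz":0},{"dx":0.004,"dy":0.001,"dz":0.19,"rx":0,"ry":0,"rz":0},{"dx":0.004,"dy":0.001,"dz":0.202,"rx":0,"ry":0,"rz":0}]' 
python3 -m inch '[{"dx":0,"dy":0,"dz":0,"rx":0,"ry":0,"rz":0},{"dx":0,"dy":0,"dz":0,"rx":0,"ry":0,"rz":0},{"dx":0,"dy":0,"dz":0,"rx":0,"ry":0,"rz":0},{"dx":0,"dy":0,"dz":0,"rx":0,"ry":0,"rz":0},{"dx":0,"dy":0,"dz":0,"rx":0,"ry":0,"rz":0}]' -1 
python3 -m inch '[{"dx":0,"dy":0,"dz":0,"rx":0,"ry":0,"rz":0},{"dx":0,"dy":0,"dz":0,"rx":0,"ry":0,"rz":0},{"dx":0,"dy":0,"dz":0,"rx":0,"ry":0,"rz":0}]'
python3 -m inch '[{"dx":0,"dy":0,"dz":-0.03,"rx":0,"ry":0,"rz":0},{"dx":0,"dy":0,"dz":-0.08,"rx":0,"ry":0,"rz":0},{"dx":0,"dy":0,"dz":-0.11,"rx":0,"ry":0,"rz":0},{"dx":0,"dy":0,"dz":-0.13,"rx":0,"ry":0,"rz":0},{"dx":0,"dy":0,"dz":-0.13,"rx":0,"ry":0,"rz":0}]' 
python3 -c "
from h import *
optics.grab_frame('wrist');w=look('wrist','drum');t=look('wrist','narrow_tray')
if w: q,f=fit([w[:2]],'drum',[.657,-.2385],state()['tool_pos'][2]-.025,yaws=[0]);print(w[3],q,f)
if t: q,f=fit([t[:2]],'narrow_tray',[.472,-.148],yaws=[.012]);print(t[3],q,f)
a=.012;p=np.array([.472,-.1479])+np.array([[np.cos(a),-np.sin(a)],[np.sin(a),np.cos(a)]])@[0,-.036]; print(p); rows(*p,.127,.2834)
"
```

```text
time: 26.05
tool_pos: [0.6556, -0.2336, 0.0215]
tool_rot: [-0.002, 0.6, 0.8, -0.0]
contact_force: [-0.3, 0.2, 0.5]
gripper_width: 0.999
grasp_force: 0.0
time: 26.55
tool_pos: [0.6604, -0.237, 0.0287]
tool_rot: [0.004, 0.6, 0.8, 0.001]
contact_force: [0.4, 0.2, 6.9]
gripper_width: 0.569
grasp_force: 62.7
time: 26.85
tool_pos: [0.6604, -0.237, 0.0287]
tool_rot: [0.004, 0.6, 0.8, 0.001]
contact_force: [0.9, 0.8, 7.6]
gripper_width: 0.568
grasp_force: 62.7
time: 27.35
tool_pos: [0.6598, -0.2369, 0.133]
tool_rot: [0.004, 0.6, 0.8, 0.001]
contact_force: [0.4, -0.8, 0.3]
gripper_width: 0.567
grasp_force: 62.2
0.71 [ 0.65916368 -0.23418858  0.25295836] 0.05533114422070484
0.67 [ 0.470211   -0.14468943  0.02123288] 0.005166467490332782
[ 0.47243199 -0.18389741]
d [ 0.1266 -0.2036  0.0005] r [-0.0003 -0.0004 -0.0002] j6 -0.73 rows~4,1 t 27.5
```

```bash

python3 -m inch '[{"dx":0.02,"dy":-0.033,"dz":0,"rx":0,"ry":0,"rz":0},{"dx":0.05,"dy":-0.08,"dz":0,"rx":0,"ry":0,"rz":0},{"dx":0.08,"dy":-0.13,"dz":0,"rx":0,"ry":0,"rz":0},{"dx":0.11,"dy":-0.18,"dz":0,"rx":0,"ry":0,"rz":0},{"dx":0.1242,"dy":-0.2043,"dz":0,"rx":0,"ry":0,"rz":0}]' 
python3 -m inch '[{"dx":0,"dy":0,"dz":0,"rx":0,"ry":0,"rz":0},{"dx":0,"dy":0,"dz":0.03,"rx":0,"ry":0,"rz":0},{"dx":0,"dy":0,"dz":0.07,"rx":0,"ry":0,"rz":0},{"dx":0,"dy":0,"dz":0.09,"rx":0,"ry":0,"rz":0},{"dx":0,"dy":0,"dz":0.09,"rx":0,"ry":0,"rz":0}]' 
python3 -c "
from h import *
im=optics.grab_frame('top');cv2.imwrite('pics/s4.png',cv2.resize(im[190:310,290:470,::-1],(720,480)))
rows(.4725,-.186,.0345,.2834)"
```

```text
time: 28.0
tool_pos: [0.469, -0.1843, 0.1253]
tool_rot: [-0.002, 0.6, 0.8, -0.0]
contact_force: [0.4, -0.3, -1.1]
gripper_width: 0.572
grasp_force: 62.4
time: 28.5
tool_pos: [0.4713, -0.1849, 0.0525]
tool_rot: [-0.003, 0.6, 0.8, -0.0]
contact_force: [-0.9, 0.1, -1.7]
gripper_width: 0.57
grasp_force: 62.4
d [-0.0004 -0.0002  0.0252] r [-0.001  -0.0014 -0.0001] j6 -0.80 rows~1,1 t 28.6
```

View pics/s4.png

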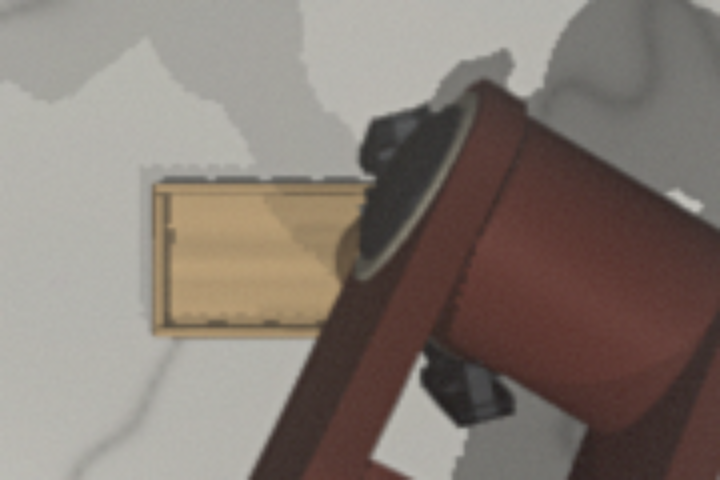

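The arm hides the drum in this view. What shows at (350,250) lies inside the tray's right half, as computed. I lower it and release.

```bash

python3 -m inch '[{"dx":0,"dy":0,"dz":0.013,"rx":0,"ry":0,"rz":0},{"dx":0,"dy":0,"dz":0.022,"rx":0,"ry":0,"rz":0},{"dx":0,"dy":0,"dz":0.026,"rx":0,"ry":0,"rz":0},{"dx":0,"dy":0,"dz":0.027,"rx":0,"ry":0,"rz":0},{"dx":0,"dy":0,"dz":0.027,"rx":0,"ry":0,"rz":0}]' 
python3 -m inch '[{"dx":0,"dy":0,"dz":0,"rx":0,"ry":0,"rz":0},{"dx":0,"dy":0,"dz":0,"rx":0,"ry":0,"rz":0},{"dx":0,"dy":0,"dz":0,"rx":0,"ry":0,"rz":0},{"dx":0,"dy":0,"dz":-0.02,"rx":0,"ry":0,"rz":0},{"dx":0,"dy":0,"dz":-0.05,"rx":0,"ry":0,"rz":0}]' 0.6
python3 -m inch '[{"dx":0,"dy":0,"dz":-0.05,"rx":0,"ry":0,"rz":0},{"dx":0,"dy":0,"dz":-0.1,"rx":0,"ry":0,"rz":0},{"dx":0,"dy":0,"dz":-0.16,"rx":0,"ry":0,"rz":0},{"dx":0,"dy":0,"dz":-0.2,"rx":0,"ry":0,"rz":0},{"dx":0,"dy":0,"dz":-0.2,"rx":0,"ry":0,"rz":0}]' 1
python3 -c "
from h import *
optics.grab_frame('side');s=look('side','drum');optics.grab_frame('wrist');w=look('wrist','drum');t=look('wrist','narrow_tray')
for o in(s,w):
  if o: q,f=fit([o[:2]],'drum',[.472,-.184],.005,yaws=[.0]);print(o[3],q,f)
if t: print(t[3],fit([t[:2]],'narrow_tray',[.472,-.147],yaws=[.012]))
y=-1.168+np.pi/2; print(y); rows(.5591,.3500,.23,y)
s=state();print(s['tool_pos'],s['joint_pos'][[0,5]])
"
```

```text
time: 29.05
tool_pos: [0.4739, -0.1865, 0.0355]
tool_rot: [0.001, 0.6, 0.8, 0.0]
contact_force: [0.4, -0.7, -1.1]
gripper_width: 0.568
grasp_force: 62.4
time: 29.55
tool_pos: [0.4723, -0.1857, 0.0743]
tool_rot: [-0.001, 0.6, 0.8, 0.0]
contact_force: [0.0, -0.2, 0.9]
gripper_width: 0.798
grasp_force: 0.0
time: 30.05
tool_pos: [0.476, -0.1878, 0.2426]
tool_rot: [0.007, 0.6, 0.8, 0.001]
contact_force: [0.5, -0.2, 0.4]
gripper_width: 1.003
grasp_force: 0.0
0.79 [ 0.47853036 -0.19073993  0.28406225] 0.11270125223613592
0.72 [ 0.47318397 -0.18418323  0.07584639] 0.04993252361673417
0.95 (array([ 0.46944665, -0.14610304,  0.02062749]), np.float64(0.24477691850089234))
0.40279632679489663
d [0.6128 0.2911 0.0045] r [-0.0003 -0.0007 -0.0798] j6 -0.80 rows~11,1 t 30.3
[ 0.47241587 -0.18579647  0.23326315] [-0.5215836  -0.80468679]
```

```bash

python3 -m inch '[{"dx":0.04,"dy":0.019,"dz":0,"rx":0,"ry":0,"rz":0},{"dx":0.09,"dy":0.043,"dz":0,"rx":0,"ry":0,"rz":0},{"dx":0.145,"dy":0.069,"dz":0,"rx":0,"ry":0,"rz":0},{"dx":0.2,"dy":0.095,"dz":0,"rx":0,"ry":0,"rz":0},{"dx":0.25,"dy":0.119,"dz":0,"rx":0,"ry":0,"rz":0}]' 
python3 -m inch '[{"dx":0.055,"dy":0.026,"dz":0,"rx":0,"ry":0,"rz":0},{"dx":0.11,"dy":0.052,"dz":0,"rx":0,"ry":0,"rz":0},{"dx":0.165,"dy":0.078,"dz":0,"rx":0,"ry":0,"rz":0},{"dx":0.22,"dy":0.105,"dz":0,"rx":0,"ry":0,"rz":0},{"dx":0.25,"dy":0.119,"dz":0,"rx":0,"ry":0,"rz":0}]' 
python3 -m inch '[{"dx":0.05,"dy":0.024,"dz":0.02,"rx":0,"ry":0,"rz":-0.04},{"dx":0.09,"dy":0.043,"dz":0.04,"rx":0,"ry":0,"rz":-0.08},{"dx":0.1128,"dy":0.0531,"dz":0.05,"rx":0,"ry":0,"rz":-0.08},{"dx":0.1128,"dy":0.0531,"dz":0.05,"rx":0,"ry":0,"rz":-0.08},{"dx":0.1128,"dy":0.0531,"dz":0.05,"rx":0,"ry":0,"rz":-0.08}]' 
python3 -c "
from h import *
im=optics.grab_frame('wrist');w=look('wrist','stepped'); 
if w: q,f=fit([w[:2]],'stepped',[.559,.35],yaws=[-1.168]);print(w[3],q,f); rows(q[0],q[1],.021,q[2]+np.pi/2)
rows(.5591,.3500,.021,.4028)
cv2.imwrite('pics/w5.png',im[...,::-1])
"
```

```text
time: 30.8
tool_pos: [0.5079, 0.0345, 0.2333]
tool_rot: [-0.0, 0.6, 0.8, -0.0]
contact_force: [0.9, 0.3, 0.4]
gripper_width: 1.0
grasp_force: 0.0
time: 31.3
tool_pos: [0.5433, 0.2541, 0.2327]
tool_rot: [-0.0, 0.599, 0.801, -0.001]
contact_force: [0.8, 0.1, 1.0]
gripper_width: 1.001
grasp_force: 0.0
time: 31.8
tool_pos: [0.5592, 0.349, 0.1931]
tool_rot: [0.0, 0.551, 0.835, -0.001]
contact_force: [-0.6, 0.2, -0.0]
gripper_width: 1.001
grasp_force: 0.0
0.62 [ 0.55928928  0.35110305 -1.16778384] 0.024510481455885746
d [3.800e-03 1.000e-04 2.174e-01] r [ 0.0008  0.0014 -0.0005] j6 0.04 rows~4,1 t 31.9
d [ 0.0026 -0.0006  0.2174] r [ 0.0008  0.0014 -0.0003] j6 0.04 rows~4,1 t 31.9
```

View pics/w5.png

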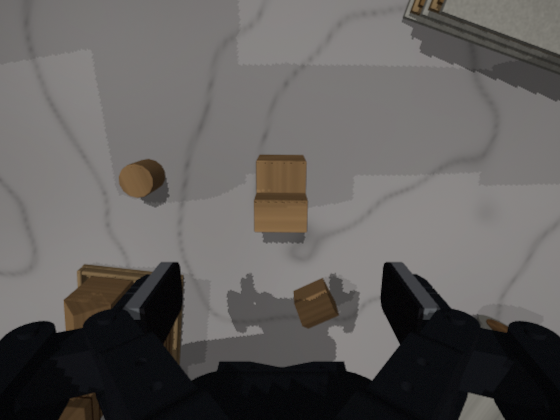

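The stepped block is centred at (280,193), with its high half toward -tool x. The small house at (315,303) is well clear. Grip it.

```bash

python3 -m inch '[{"dx":0.004,"dy":0,"dz":0.05,"rx":0,"ry":0,"rz":0},{"dx":0.004,"dy":0,"dz":0.11,"rx":0,"ry":0,"rz":0},{"dx":0.004,"dy":0,"dz":0.17,"rx":0,"ry":0,"rz":0},{"dx":0.004,"dy":0,"dz":0.205,"rx":0,"ry":0,"rz":0},{"dx":0.004,"dy":0,"dz":0.217,"rx":0,"ry":0,"rz":0}]' 
python3 -m inch '[{"dx":0,"dy":0,"dz":0,"rx":0,"ry":0,"rz":0},{"dx":0,"dy":0,"dz":0,"rx":0,"ry":0,"rz":0},{"dx":0,"dy":0,"dz":0,"rx":0,"ry":0,"rz":0},{"dx":0,"dy":0,"dz":0,"rx":0,"ry":0,"rz":0},{"dx":0,"dy":0,"dz":0,"rx":0,"ry":0,"rz":0}]' -1 
python3 -m inch '[{"dx":0,"dy":0,"dz":0,"rx":0,"ry":0,"rz":0},{"dx":0,"dy":0,"dz":0,"rx":0,"ry":0,"rz":0},{"dx":0,"dy":0,"dz":0,"rx":0,"ry":0,"rz":0}]'
python3 -m inch '[{"dx":0,"dy":0,"dz":-0.03,"rx":0,"ry":0,"rz":0},{"dx":0,"dy":0,"dz":-0.08,"rx":0,"ry":0,"rz":0},{"dx":0,"dy":0,"dz":-0.13,"rx":0,"ry":0,"rz":0},{"dx":0,"dy":0,"dz":-0.19,"rx":0,"ry":0,"rz":0},{"dx":0,"dy":0,"dz":-0.22,"rx":0,"ry":0,"rz":0}]' 
python3 -c "
from h import *
a=.012;p=np.array([.4713,-.1465])+np.array([[np.cos(a),-np.sin(a)],[np.sin(a),np.cos(a)]])@[0,.035]; print(p); rows(*p,.2,.012)
print(state()['tool_pos'])
"
```

```text
time: 32.4
tool_pos: [0.5569, 0.3498, 0.0176]
tool_rot: [-0.0, 0.552, 0.834, -0.003]
contact_force: [0.7, -0.8, 0.5]
gripper_width: 0.999
grasp_force: 0.0
time: 32.9
tool_pos: [0.5614, 0.3532, 0.025]
tool_rot: [0.003, 0.551, 0.834, 0.003]
contact_force: [-0.5, -1.4, 6.3]
gripper_width: 0.506
grasp_force: 61.5
time: 33.2
tool_pos: [0.5614, 0.3532, 0.025]
tool_rot: [0.003, 0.551, 0.834, 0.003]
contact_force: [1.2, -0.9, 7.3]
gripper_width: 0.509
grasp_force: 61.5
time: 33.7
tool_pos: [0.5606, 0.3534, 0.2039]
tool_rot: [0.003, 0.551, 0.834, 0.004]
contact_force: [0.4, 0.0, -0.6]
gripper_width: 0.506
grasp_force: 61.3
[ 0.47088001 -0.11150252]
d [-0.4905 -0.3312  0.0022] r [ 0.0068 -0.0005  0.2609] j6 0.05 rows~10,3 t 33.7
[0.56055605 0.35340912 0.20392397]
```

```bash

python3 -m inch '[{"dx":-0.03,"dy":-0.02,"dz":0,"rx":0,"ry":0,"rz":0},{"dx":-0.07,"dy":-0.047,"dz":0,"rx":0,"ry":0,"rz":0},{"dx":-0.12,"dy":-0.081,"dz":0,"rx":0,"ry":0,"rz":0},{"dx":-0.165,"dy":-0.111,"dz":0,"rx":0,"ry":0,"rz":0},{"dx":-0.2,"dy":-0.135,"dz":0,"rx":0,"ry":0,"rz":0}]' 
python3 -m inch '[{"dx":-0.05,"dy":-0.034,"dz":0,"rx":0,"ry":0,"rz":0},{"dx":-0.1,"dy":-0.067,"dz":0,"rx":0,"ry":0,"rz":0},{"dx":-0.15,"dy":-0.101,"dz":0,"rx":0,"ry":0,"rz":0},{"dx":-0.18,"dy":-0.121,"dz":0,"rx":0,"ry":0,"rz":0},{"dx":-0.2,"dy":-0.135,"dz":0,"rx":0,"ry":0,"rz":0}]' 
python3 -m inch '[{"dx":-0.03,"dy":-0.02,"dz":0.02,"rx":0,"ry":0,"rz":0.08},{"dx":-0.06,"dy":-0.04,"dz":0.05,"rx":0,"ry":0,"rz":0.16},{"dx":-0.09,"dy":-0.061,"dz":0.08,"rx":0,"ry":0,"rz":0.23},{"dx":-0.0905,"dy":-0.0612,"dz":0.1,"rx":0.003,"ry":0,"rz":0.261},{"dx":-0.0905,"dy":-0.0612,"dz":0.1,"rx":0.003,"ry":0,"rz":0.261}]' 
python3 -c "
from h import *
im=optics.grab_frame('wrist');w=look('wrist','stepped'); z=state()['tool_pos'][2]-.025
if w: q,f=fit([w[:2]],'stepped',[.4709,-.1115],z,yaws=[-1.559]);print(w[3],q,f)
t=look('wrist','narrow_tray'); d=look('wrist','drum')
if d: print('drum',d[3],fit([d[:2]],'drum',[.473,-.185],.005,yaws=[0]))
rows(.4709,-.1115,.031,.012); print(state()['tool_pos'])
cv2.imwrite('pics/w6.png',im[...,::-1])
"
```

```text
time: 34.2
tool_pos: [0.5215, 0.161, 0.1981]
tool_rot: [0.002, 0.551, 0.834, 0.0]
contact_force: [-0.3, 0.8, -1.3]
gripper_width: 0.504
grasp_force: 61.3
time: 34.7
tool_pos: [0.4851, -0.0287, 0.1983]
tool_rot: [0.002, 0.552, 0.834, 0.0]
contact_force: [-0.1, 0.5, -1.2]
gripper_width: 0.504
grasp_force: 61.3
time: 35.2
tool_pos: [0.4672, -0.1125, 0.1153]
tool_rot: [-0.002, 0.703, 0.711, -0.002]
contact_force: [-0.7, 0.2, -1.6]
gripper_width: 0.506
grasp_force: 61.4
0.94 [ 0.46897619 -0.11128645 -1.55434665] 0.2585986038085757
d [0.0015 0.0008 0.1104] r [0.0003 0.0019 0.0009] j6 -0.40 rows~2,1 t 35.4
[ 0.47021044 -0.11243126  0.11935735]
```

View pics/w6.png

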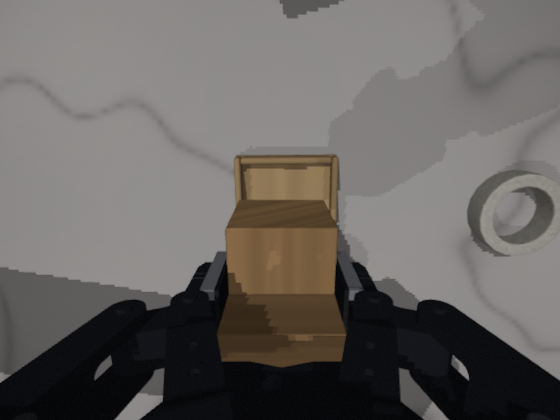

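The block hangs at column 281 with the tray's far end spanning columns 237–340 (centre 288). I check whether that offset is real or only from camera geometry.

```bash
python3 -c "
from h import *
i=optics.camera_info('wrist');print(i['cx'])
R=Ro.from_euler('z',.012).as_matrix()
print(proj(i,np.array([[-.038,.075,.016],[.038,.075,.016]])@R.T+[.4713,-.1465,0]))
for z in(.005,.1): print(proj(i,np.array([[.4702,-.1124,z],[.4702,-.0765,z]])))
s=state();print(s['tool_pos'])
"
```

```text
281.1749696567109
[[229.08715848 155.38265326]
 [333.79427041 155.58738503]]
[[280.43906196 205.66029786]
 [281.07262014 160.25196436]]
[[280.19260302 254.90091966]
 [281.16249981 187.287418  ]]
[ 0.47021044 -0.11243126  0.11935735]
```

```bash
python3 -c "
from h import *
im=cv2.imread('pics/w6.png').astype(int)
for r in (165,175,185): print(r,im[r,226:248,0].tolist(),im[r,326:348,0].tolist())
t=look('wrist','narrow_tray')
if t:
  for r in (160,170,180,190): c=np.where(t[1][r])[0]; print(r,c.min() if len(c) else 0,c.max() if len(c) else 0)
"
```

```text
165 [129, 130, 131, 133, 134, 136, 137, 124, 85, 82, 84, 82, 74, 56, 38, 32, 37, 40, 40, 41, 41, 40] [43, 43, 43, 42, 38, 41, 58, 69, 74, 73, 71, 62, 73, 110, 127, 127, 127, 127, 128, 127, 127, 127]
175 [137, 136, 136, 134, 133, 131, 130, 122, 95, 80, 84, 82, 79, 66, 47, 31, 34, 42, 56, 73, 72, 74] [77, 77, 78, 72, 48, 46, 63, 70, 74, 71, 67, 58, 62, 97, 127, 127, 127, 127, 127, 127, 127, 128]
185 [141, 141, 141, 141, 141, 141, 141, 141, 128, 82, 82, 84, 81, 73, 55, 35, 31, 38, 41, 55, 72, 73] [78, 78, 77, 65, 39, 50, 67, 72, 73, 71, 65, 60, 70, 88, 114, 127, 127, 127, 127, 127, 127, 127]
160 235 337
170 234 337
180 235 337
190 235 337
```

The offset is about 3.5 mm, well within the 11 mm slack. I split the difference and lower it.

```bash

python3 -m inch '[{"dx":0,"dy":0.0035,"dz":0.01,"rx":0,"ry":0,"rz":0},{"dx":0,"dy":0.0035,"dz":0.04,"rx":0,"ry":0,"rz":0},{"dx":0,"dy":0.0035,"dz":0.07,"rx":0,"ry":0,"rz":0},{"dx":0,"dy":0.0035,"dz":0.08,"rx":0,"ry":0,"rz":0},{"dx":0,"dy":0.0035,"dz":0.08,"rx":0,"ry":0,"rz":0}]' 
python3 -m inch '[{"dx":0,"dy":0,"dz":0.015,"rx":0,"ry":0,"rz":0},{"dx":0,"dy":0,"dz":0.025,"rx":0,"ry":0,"rz":0},{"dx":0,"dy":0,"dz":0.029,"rx":0,"ry":0,"rz":0},{"dx":0,"dy":0,"dz":0.029,"rx":0,"ry":0,"rz":0},{"dx":0,"dy":0,"dz":0.029,"rx":0,"ry":0,"rz":0}]' 
python3 -c "
from h import *
im=optics.grab_frame('side');cv2.imwrite('pics/s5.png',cv2.resize(im[120:280,230:430,::-1],(750,600)))
rows(.473,-.1124,.0305,.012)"
```

```text
time: 35.95
tool_pos: [0.4709, -0.112, 0.0523]
tool_rot: [-0.002, 0.703, 0.711, -0.002]
contact_force: [-0.3, -0.4, -0.7]
gripper_width: 0.509
grasp_force: 61.4
time: 36.45
tool_pos: [0.4721, -0.1128, 0.0307]
tool_rot: [0.0, 0.703, 0.711, -0.001]
contact_force: [0.2, -0.5, -1.8]
gripper_width: 0.509
grasp_force: 61.3
d [0.0005 0.0012 0.0003] r [-0.0011  0.0014 -0.0003] j6 -0.40 rows~1,1 t 36.5
```

View pics/s5.png

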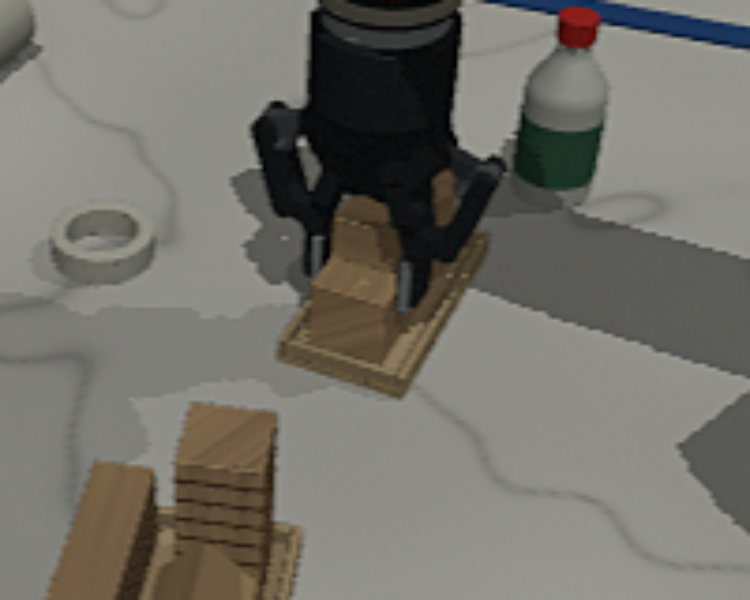

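The stepped block is inside the narrow tray at (350,315), clear of the walls, with the drum behind it. I lower a millimetre, release, lift and back away.

```bash

python3 -m inch '[{"dx":0,"dy":0.001,"dz":0.001,"rx":0,"ry":0,"rz":0},{"dx":0,"dy":0.001,"dz":0.0015,"rx":0,"ry":0,"rz":0},{"dx":0,"dy":0.001,"dz":0.0015,"rx":0,"ry":0,"rz":0}]' 
python3 -m inch '[{"dx":0,"dy":0,"dz":0,"rx":0,"ry":0,"rz":0},{"dx":0,"dy":0,"dz":0,"rx":0,"ry":0,"rz":0},{"dx":0,"dy":0,"dz":0,"rx":0,"ry":0,"rz":0},{"dx":0,"dy":0,"dz":-0.02,"rx":0,"ry":0,"rz":0},{"dx":0,"dy":0,"dz":-0.05,"rx":0,"ry":0,"rz":0}]' 0.5
python3 -m inch '[{"dx":0,"dy":0,"dz":-0.05,"rx":0,"ry":0,"rz":0},{"dx":0,"dy":0,"dz":-0.1,"rx":0,"ry":0,"rz":0},{"dx":0,"dy":0,"dz":-0.16,"rx":0,"ry":0,"rz":0},{"dx":0,"dy":0,"dz":-0.22,"rx":0,"ry":0,"rz":0},{"dx":0,"dy":0,"dz":-0.25,"rx":0,"ry":0,"rz":0}]' 
python3 -m inch '[{"dx":0.05,"dy":-0.01,"dz":0,"rx":0,"ry":0,"rz":0},{"dx":0.11,"dy":-0.03,"dz":0,"rx":0,"ry":0,"rz":0},{"dx":0.17,"dy":-0.05,"dz":0,"rx":0,"ry":0,"rz":0},{"dx":0.23,"dy":-0.07,"dz":0,"rx":0,"ry":0,"rz":0},{"dx":0.28,"dy":-0.09,"dz":0,"rx":0,"ry":0,"rz":0}]' 
python3 -m inch '[{"dx":0.05,"dy":-0.01,"dz":0,"rx":0,"ry":0,"rz":0},{"dx":0.11,"dy":-0.02,"dz":0,"rx":0,"ry":0,"rz":0},{"dx":0.17,"dy":-0.03,"dz":0,"rx":0,"ry":0,"rz":0},{"dx":0.23,"dy":-0.03,"dz":0,"rx":0,"ry":0,"rz":0},{"dx":0.28,"dy":-0.03,"dz":0,"rx":0,"ry":0,"rz":0}]' 
python3 - <<'E'
from h import *
P=dict(wide_tray=(.4686,.1322,.283),slab=(.497,.141,1.854),house=(.4385,.1575,1.857),tower=(.4565,.0905,.29),narrow_tray=(.4715,-.147,.012),drum=(.473,-.184,0),stepped=(.472,-.112,-1.55))
for c in('top','side'):
    im=optics.grab_frame(c); i=optics.camera_info(c); v=im[...,::-1].copy()
    if c=='top': cv2.imwrite('pics/fin_top.png',cv2.resize(v[120:320,80:500],(798,380),interpolation=cv2.INTER_CUBIC))
    else: cv2.imwrite('pics/fin_side.png',cv2.resize(v[110:390,130:420],(621,600)))
    for n in('narrow_tray','drum','stepped'):
        w=look(c,n)
        if w: print(c,n,round(w[3],2),fit([w[:2]],n,P[n],0 if 'tray' in n else .005,yaws=[P[n][2]]))
E
```

```text
time: 36.8
tool_pos: [0.4728, -0.1128, 0.03]
tool_rot: [-0.0, 0.703, 0.711, -0.001]
contact_force: [-3.2, 0.1, 6.0]
gripper_width: 0.506
grasp_force: 62.0
time: 37.3
tool_pos: [0.4711, -0.112, 0.0678]
tool_rot: [-0.002, 0.703, 0.711, -0.002]
contact_force: [1.7, 0.5, -0.1]
gripper_width: 0.751
grasp_force: 0.0
time: 37.8
tool_pos: [0.4746, -0.1128, 0.2747]
tool_rot: [0.003, 0.703, 0.711, 0.0]
contact_force: [0.1, 0.4, 0.2]
gripper_width: 0.749
grasp_force: 0.0
time: 38.3
tool_pos: [0.3975, 0.1127, 0.269]
tool_rot: [0.0, 0.703, 0.711, -0.001]
contact_force: [0.4, -0.3, -0.0]
gripper_width: 0.752
grasp_force: 0.0
time: 38.8
tool_pos: [0.371, 0.3371, 0.2686]
tool_rot: [-0.0, 0.702, 0.712, -0.001]
contact_force: [0.5, 0.6, -0.2]
gripper_width: 0.749
grasp_force: 0.0
top narrow_tray 0.81 (array([ 0.47025521, -0.14766718,  0.02182791]), np.float64(0.505127302106855))
top drum 0.65 (array([ 0.47379384, -0.18605238,  0.10999274]), np.float64(0.045688431511710426))
top stepped 0.58 (array([ 0.47270114, -0.11334085, -1.5637313 ]), np.float64(0.10396727384995363))
side narrow_tray 0.85 (array([ 0.47277484, -0.14864477,  0.02320648]), np.float64(0.6799103076168453))
side drum 0.61 (array([ 0.4773884 , -0.19264034,  0.10742973]), np.float64(0.4470089096308867))
side stepped 0.77 (array([ 0.47598906, -0.11730096, -1.51382009]), np.float64(0.05590569561157799))
```

View pics/fin_top.png

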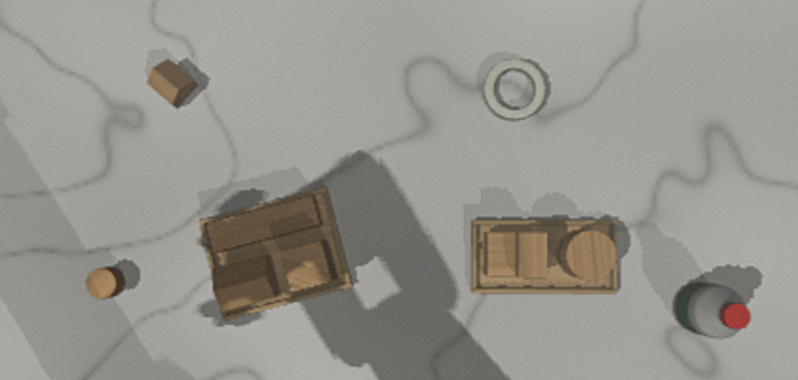

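View pics/fin_side.png

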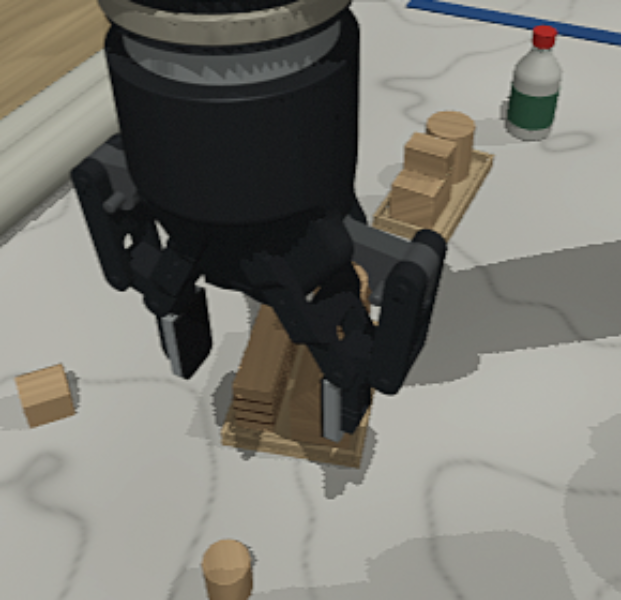

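Both views show every block flat in its tray: slab, house and tower at (270,255) in the top view, stepped block and drum at (545,255). The spares and the glue haven't moved, and the gripper is clear, so I hand in the job.

```bash
python3 -c "
from plant import ticket; print(ticket.job_done())"
```

```text
the job is handed in; nothing more can be done
None
```

I placed both kits and handed the job in at about 39 s: slab, house and tower in the wide tray, drum and stepped block in the narrow tray. All five stand upright in the final pictures; the spares and glue were not touched, and no verdict was returned.

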